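# Seat a tube block on its parallels in the bench vise

## Robot

A 7-joint arm with a two-finger parallel gripper is mounted at the origin on the work surface. World frame = base frame: x ahead of the robot, y to its left, z up, the work surface at z = 0. Lengths are in m, angles in rad, forces in N, time in s.
With the tool pointing down it reaches from about 0.425 to 0.925 m from the base axis. Payload 6.8 kg.
Tool frame: the origin (TCP) lies on the centre line of the jaws, within the pads' length; the fingertips stand 11 mm ahead of it and the grasp point (between the pads) lies 8 mm behind it; z points along the fingers, y is the direction in which the jaws open and shut (so a half turn about z gives the same grasp; the last joint's range is limited). The gripper opens to 85 mm and grips with 20 to 120 N. Pads are 22 mm wide; open, the fingers measure 114 mm over their backs; the gripper's body (76 mm by 85 mm) begins 54 mm behind the grasp point. The pads swing forward as they close: fully open they stand 13 mm farther back than shut.
Start: joints at [1.224, 0.477, 0.022, 1.555, -0.011, 1.109, -0.083], TCP at [0.16, -0.656, 0.242] pointing down, gripper open.
Joint ranges: [-2.96, 2.96], [-0.34, 2.1], [-1.41, 1.46], [0.24, 2.44], [-1.37, 4.51], [0.17, 1.92], [-2.96, 2.96]. Speed limits (rad/s): [2.39, 2.39, 3.14, 3.14, 3.14, 3.14, 3.14].

## Interface

Orientations are given as a rotation vector (axis times angle).
In Python, from bench import r gives the robot as it stands.
- The arm moves only by the tool send_rows, never from a script. Its argument "deltas" is a list of rows, each a list of 7 numbers: the opening, from 0 (shut) to 1 (fully open), then the shift along the tool's x, y, z as a fraction of full scale, then the turn, a rotation vector about the tool's x, y, z as a fraction of full scale. In form: [[hand, x, y, z, ax, ay, az], ...]. A call has 1 to 20 rows; each row is the pose to reach, as a shift and turn from the pose commanded when the call began, along the tool's axes at that moment, turning the shorter way round; what a row does not reach only later rows make up. Full scale, the value 1, is 150 mm for a shift and 180 degrees for a turn. A row lasts 1/12 s, in which the tool goes at most 41.7 mm and 7.16 degrees, less where a joint would pass 70% of its speed; a pose out of reach is approached as far as the arm can. A call with a number of a shift or a turn outside -1 to 1 is refused whole. A call with a gripper value outside its range is refused whole. The fingers move at their own pace and stop on an object; "squeeze" is the grip in N (left out, the last holds). Time passes only in rows, so rows that repeat a pose let the fingers close. It gives the time, the measured TCP pose, the force and the opening at its end, in the units of the state.
- r.get_obs(): the state, without advancing time (a new reading comes with each control period).
- r.grab_frame(name): name is "scene" or "top" or "wrist"; returns a dict with "pixels" (400x640x3 uint8, red, green, blue), "camera_matrix" (3x3 intrinsics, pixels), "rvec" (rotation vector, rad) and "tvec" (3), from world to camera coordinates, as OpenCV has them. Camera axes: x right, y down, z forward; pixel columns grow to the right and rows downward; lengths in m; the calibration is good to about 2 mm. The wrist camera is an equidistant fisheye: a pixel r from the principal point sees the ray r / f radians off the axis. A picture is of the moment at which its call begins. There is no depth.
- r.hand_in(): hands the job in, once; it reports no verdict.
The state is a dict: "clock": time; "joints": joint angles; "qvel": joint speeds; "tau": joint torques, N m; "tcp_pos": TCP position; "orientation": TCP orientation; "contact_force": force on the tool from outside, world axes, zero at the start; "moment": the same for the moment, N m; "grip_width": finger opening in m.
Only numpy, scipy, OpenCV 4.12 (cv2) and the standard library are available. Lean on these libraries where they do the work, as an engineer would, in place of code of your own. Each camera call takes 0.05 s, during which the arm holds its last target. There are 200 camera calls.

## Task

Take the aluminium tube block out of its blue cradle, set it down on the bench and let go so that you can take it again by its ends, and lower it between the open jaws of the blue vise, over the two loose steel bars, onto the brass spring pad, and let go. Swing the vise lever fully round so that the jaws clamp the block, then tap or press the block down until it sits flat and hard on both bars and they can no longer slide. Leave the lever closed, both bars under the block, and the yellow rack, the carton and the red cup where they stand.

Things in the scene. Friction and masses are not known exactly. Their poses are not given: they have to be found in the camera images.
- block_mid (a point): Centre (half-way up) of the loose aluminium tube block: 60 mm long (its x), 34 wide (y), 36 high (z), about 0.18 kg, six dark wells on top; either way round is the same. It starts in the cradle, underside 5 mm above the bench. Cradle walls leave only its long sides free (34 mm grasp), vise jaws only its ends (60 mm grasp), so it is set down on the bench in between.
- cradle: Fixed blue plastic cradle, origin at the centre of its underside; floor 88 x 46 x 5 mm (its x, y, z), with 10 mm thick, 42 mm high walls across its two x ends, 68 mm apart; open at its y sides. The block lies along its x.
- vise_seat (a point): Point of the fixed blue vise where the middle of the block's underside belongs when clamped and seated, at the height of the bars' tops, 36 mm above the bench. Axes are the vise's: the block lies along x, the jaws close along y. Base 22 mm high, from here x -42 to +42 mm, y -124 to +46 mm. Clamped block: goes down 4 mm under some 10 to 20 N on its top and stays down.
- fixed_jaw (a point): Middle of the upper edge of the fixed steel jaw's face, 84 mm above the bench, 17 mm in the vise's +y from vise_seat; jaw 40 mm long (x -20 to +20 mm). Closing slides the block against it.
- moving_jaw (a point): Middle of the upper edge of the moving steel jaw's face, 70 mm above the bench; at lever 0 it is 25 mm in -y from vise_seat (opening 42 mm, its middle 4 mm in -y from vise_seat). 40 mm long like the fixed jaw, so the block sticks out 10 mm at each end. Sprung: it clamps with about 10 N and holds the block at its height by friction.
- spring_pad (a point): Middle of the top of the brass spring pad between the bars, 30 x 14 mm; it carries the unclamped block 4 mm above the bars (40 mm above the bench) and gives way when the block is pushed down.
- lever (a joint): Clamp lever, turning about a vertical axis; 0 is open, 1.4 rad is fully closed (stop), growing anticlockwise from above. It starts between 0 and 0.12 rad, turns with 2 to 3 N at the knob and stays where it is left. The moving jaw advances 11 mm in all, evenly (7.9 mm per rad), and meets the block at about 1 rad.
- lever_knob (a point): Middle of the grip on the lever's end: an upright red knob 18 mm in diameter, from 45 to 79 mm above the bench, this point 62 mm above it. 70 mm from the pivot; at lever 0 it lies in the vise's -x direction from the pivot, at 1.4 rad nearly in the vise's -y direction.
- lever_pivot (a point): Point on the lever's vertical axis at the height of lever_knob (62 mm above the bench); 79 mm in -y from vise_seat. The lever's arm and post are no higher than 47 mm above the bench.
- bar_a_mid (a point): Centre of a loose steel bar (parallel), 90 mm long (its x) x 6 mm x 14 mm high, 58 g, standing on the vise's base under the place of the block, near the moving jaw, about 12 mm in -y from vise_seat. Its ends show beyond the block.
- bar_b_mid (a point): Centre of the other such bar, near the fixed jaw, about 12 mm in +y from vise_seat.
- tube_rack: Bystander: loose yellow test-tube rack, 88 x 128 mm, 65 mm high, origin at the centre of its underside.
- carton: Bystander: loose white and orange carton, 85 x 120 mm, 55 mm high, origin at the centre of its underside.
- pen_cup: Bystander: loose red cup, 72 mm across, 85 mm high, origin at the centre of its underside.
Mind the look-alikes: they are no part of the job. What is shaped like the part that bears vise_seat but green or pink is not meant.

How it is judged:
On the way, in this order (a step that is already met when the one before it is completed fails the run):
1. the block lies upright on the bench, out of its cradle, and is let go (height (world z) of block_mid between 0.016 and 0.0195 m and angle between block_mid's own z axis and vertical below 0.05 rad and horizontal distance between block_mid and cradle above 0.06 m and contact force between the fingers and block below 0.1 N), for 0.1 s.
2. the block lies between the open jaws on the spring pad, along the vise, still clear of the bars, and is let go (x of block_mid in the frame of vise_seat between -0.012 and 0.012 m and angle between the x axis of block_mid and the x axis of vise_seat, either way round below 0.1 rad and z of block_mid in the frame of vise_seat between 0.0205 and 0.0235 m and y of block_mid in the frame of vise_seat between -0.012 and 0.004 m and value of joint lever below 0.5 rad and contact force between the fingers and block below 0.1 N), for 0.2 s.
3. the lever is swung round and the jaws hold the block, which still stands proud of the bars (x of block_mid in the frame of vise_seat between -0.012 and 0.012 m and angle between the x axis of block_mid and the x axis of vise_seat, either way round below 0.1 rad and z of block_mid in the frame of vise_seat between 0.0203 and 0.0245 m and value of joint lever above 1.2 rad), for 0.1 s.
At the end, for the whole second after the job is handed in: Lever beyond 1.2 rad; block at rest, along the vise within 0.1 rad, within 12 mm lengthwise and 3 mm across of its place, level within 0.035 rad, within 1 mm of seated, pressing on each bar with over 0.4 N; bars standing within 25 mm lengthwise, 6 mm across of their places (x of block_mid in the frame of vise_seat between -0.012 and 0.012 m and angle between the x axis of block_mid and the x axis of vise_seat, either way round below 0.1 rad and z of block_mid in the frame of vise_seat between 0.0165 and 0.019 m and y of block_mid in the frame of vise_seat between -0.003 and 0.003 m and angle between block_mid's own z axis and vertical below 0.035 rad and value of joint lever above 1.2 rad and linear speed of block below 0.01 m/s and contact force between block and bar_a above 0.4 N and contact force between block and bar_b above 0.4 N and x of bar_a_mid in the frame of vise_seat between -0.025 and 0.025 m and y of bar_a_mid in the frame of vise_seat between -0.018 and -0.006 m and z of bar_a_mid in the frame of vise_seat between -0.0095 and -0.0045 m and x of bar_b_mid in the frame of vise_seat between -0.025 and 0.025 m and y of bar_b_mid in the frame of vise_seat between 0.006 and 0.018 m and z of bar_b_mid in the frame of vise_seat between -0.0095 and -0.0045 m); the robot touches nothing.
It fails at once if the yellow tube rack is moved more than 20 mm (distance of tube_rack from where it was at the start of the episode above 0.02 m).
It fails at once if the carton is moved more than 20 mm (distance of carton from where it was at the start of the episode above 0.02 m).
It fails at once if the red cup is moved more than 20 mm (distance of pen_cup from where it was at the start of the episode above 0.02 m).
It also fails if it takes over 72 s, if anything falls off the work surface, if the arm or the gripper's body presses on something with over 40 N, if the wrist force passes 120 N, or if a joint passes its speed limit or range.

## Working session

There is one attempt and no reset: what is moved stays moved. The work goes in short steps, Python scripts to look and compute and a tool call to move; the robot and the scene stay as the last step left them, time stands still between calls to the robot, and variables do not carry over. Pictures are saved under pics/ and viewed, about 8 in all and at most 12, crops included, and the job is handed in when it is done.

Besides the shell and the picture viewer there is one more tool, called after "Call:" as name(argument=value, ...) on one line, values as JSON. send_rows: Moves the arm, as the interface text tells. Shift numbers are shares of 150 mm and turn numbers shares of 180 degrees, none past 1 either way. Its arguments: {"type":"object","properties":{"deltas":{"type":"array","items":{"type":"array","items":{"type":"number"}}},"squeeze":{"type":"number"}},"required":["deltas"]}

```bash
ls; mkdir -p pics; cat > h.py <<'E'
import numpy as np, cv2
from bench import r
def grab(n):
    f=r.grab_frame(n); cv2.imwrite(f'pics/{n}_last.png',f['pixels'][:,:,::-1]); np.savez(f'pics/{n}.npz',**f); return f
def load(n): return dict(np.load(f'pics/{n}.npz'))
def ray(f,u,v,fish=False):
    K=f['camera_matrix'];R=cv2.Rodrigues(np.array(f['rvec'],float))[0];t=np.array(f['tvec'],float).ravel()
    x=np.array([(u-K[0,2])/K[0,0],(v-K[1,2])/K[1,1]])
    if fish:
        a=np.hypot(*x); d=np.array([*(x/max(a,1e-9)*np.sin(a)),np.cos(a)])
    else: d=np.array([*x,1.])
    return -R.T@t, R.T@d
def onz(f,u,v,z,fish=False):
    c,d=ray(f,u,v,fish); return c+d*(z-c[2])/d[2]
def proj(f,p,fish=False):
    K=f['camera_matrix'];R=cv2.Rodrigues(np.array(f['rvec'],float))[0];t=np.array(f['tvec'],float).ravel()
    q=R@np.array(p,float)+t
    if fish:
        a=np.arctan2(np.hypot(q[0],q[1]),q[2]);x=q[:2]/np.hypot(q[0],q[1])*a
    else: x=q[:2]/q[2]
    return np.array([x[0]*K[0,0]+K[0,2],x[1]*K[1,1]+K[1,2]])
E
python3 - <<'E'
from h import *
a=grab('top');b=grab('scene')
for f in(a,b): print(f['camera_matrix'],ray(f,320,200))
print(r.get_obs())
E
```

```text
pics
[[366.30355249   0.         318.31076448]
 [  0.         366.30355249 200.10366958]
 [  0.           0.           1.        ]] (array([0.47091646, 0.08458777, 0.82563207]), array([ 0.11412789, -0.01516864, -0.993361  ]))
[[463.98689127   0.         312.4172329 ]
 [  0.         463.98689127 196.69696083]
 [  0.           0.           1.        ]] (array([0.88740841, 0.5455991 , 1.00618952]), array([-0.31258755, -0.41481258, -0.85471475]))
{'clock': 0.1, 'joints': array([ 1.22390924,  0.47773286,  0.0223476 ,  1.55631761, -0.01147393,
        1.10932806, -0.0830997 ]), 'qvel': array([-0.00129583,  0.00041425,  0.0014224 , -0.00516854, -0.00030646,
        0.00031501,  0.00041523]), 'tau': array([ 3.12119068e-03, -5.97772443e+01,  1.61293253e+00, -2.81961286e+01,
        1.27571283e-02,  4.98631343e-03, -1.79442407e-05]), 'tcp_pos': array([ 0.15951507, -0.65535867,  0.24142747]), 'orientation': array([-3.11761218e+00, -3.74045714e-01,  5.36920920e-04]), 'contact_force': array([-0.01626867,  0.60372052, -0.48747881]), 'moment': array([ 0.00178179, -0.00884446,  0.00596978]), 'grip_width': 0.0852860249685718}
```

View pics/top_last.png

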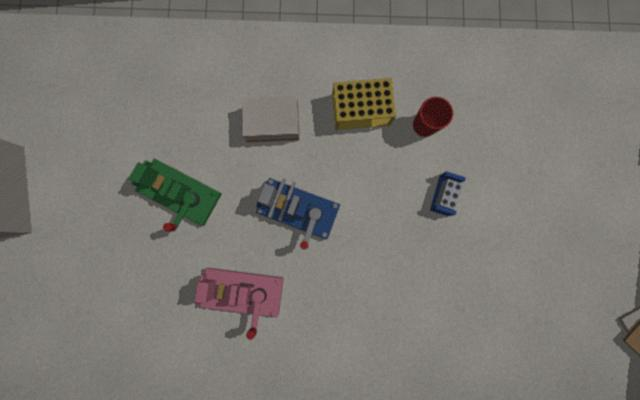

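View pics/scene_last.png

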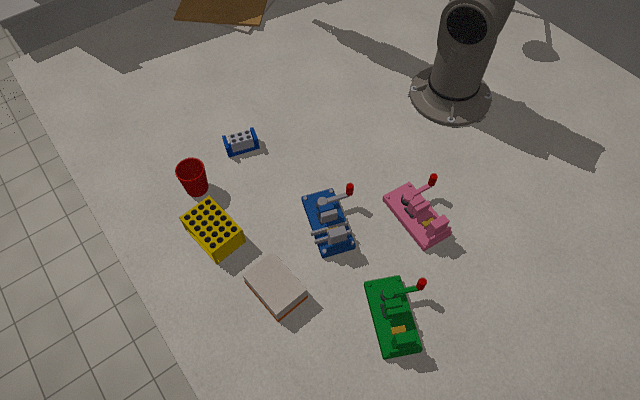

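Top view: blue vise at (298,208), green look-alike at (175,192), pink look-alike at (240,292). The blue one fits the description, with bars and the knob at (304,245). The cradle and block are at (449,193). Next, an enlarged crop to confirm.

```bash
python3 - <<'E'
from h import *
a=load('top');im=a['pixels'][:,:,::-1];s=load('scene')['pixels'][:,:,::-1]
c1=cv2.resize(im[170:260,245:355],(440,360),interpolation=cv2.INTER_CUBIC)
c2=cv2.resize(im[160:230,420:475],(283,360),interpolation=cv2.INTER_CUBIC)
cv2.imwrite('pics/c1.png',np.hstack([c1,c2]))
for u,v in((300,208),(449,193),(400,108),(20,20),(620,380)):print(onz(a,u,v,0.02))
# colour masks
hsv=cv2.cvtColor(a['pixels'],cv2.COLOR_RGB2HSV)
for n,lo,hi in(('blue',(105,120,40),(125,255,255)),('red1',(0,150,60),(6,255,255)),('red2',(174,150,60),(180,255,255)),('brass',(12,80,60),(24,255,255))):
    m=cv2.inRange(hsv,lo,hi);N,l,st,ce=cv2.connectedComponentsWithStats(m)
    for i in range(1,N):
        if st[i,4]>15:print(n,st[i],ce[i],cv2.minAreaRect(np.argwhere(l==i)[:,::-1].astype(np.float32)))
E
```

```text
[0.54458438 0.11600002 0.02      ]
[ 0.58651577 -0.2149009   0.02      ]
[ 0.77980177 -0.10562671  0.02      ]
[0.96569276 0.77759521 0.02      ]
[ 0.19596536 -0.57216474  0.02      ]
blue [431 172  34  43 331] [444.3141994  193.20845921] ((447.3769226074219, 193.28460693359375), (24.55762481689453, 40.87090301513672), 15.255118370056152)
blue [272 181   8   8  34] [275.73529412 184.20588235] ((275.1896667480469, 184.27586364746094), (6.127946376800537, 6.31364107131958), 21.801410675048828)
blue [282 185   8   9  44] [284.97727273 189.20454545] ((285.3500061035156, 189.45001220703125), (5.375871658325195, 8.854375839233398), 18.43494987487793)
blue [ 281  189   57   48 1151] [311.75499566 212.81928758] ((309.9246520996094, 213.0342559814453), (48.57208251953125, 36.165714263916016), 20.556045532226562)
blue [257 203  13  13  70] [263.52857143 209.15714286] ((261.8276062011719, 209.4310302734375), (12.255891799926758, 9.099071502685547), 21.801410675048828)
blue [272 208   9  12  56] [275.80357143 213.53571429] ((275.8879699707031, 213.5948486328125), (5.514871120452881, 10.373208999
[... 568 characters left out ...]
   64   52 2096] [363.30438931 103.70610687] ((363.4477844238281, 103.3555908203125), (47.33115768432617, 61.662498474121094), 85.36454010009766)
brass [153 176  11  13  85] [158.05882353 182.32941176] ((158.1000213623047, 182.30001831054688), (6.7082037925720215, 12.969194412231445), 26.56505012512207)
brass [276 195  10  14  85] [280.43529412 201.09411765] ((280.4383544921875, 201.16439819335938), (6.320221900939941, 13.342691421508789), 20.556047439575195)
brass [217 284   9  15 100] [220.58 291.13] ((220.55406188964844, 291.1756591796875), (6.740358352661133, 14.631509780883789), 9.462321281433105)
brass [625 324  15  31 256] [634.2890625 339.546875 ] ((632.0, 339.0), (30.0, 14.0), 90.0)
```

View pics/c1.png

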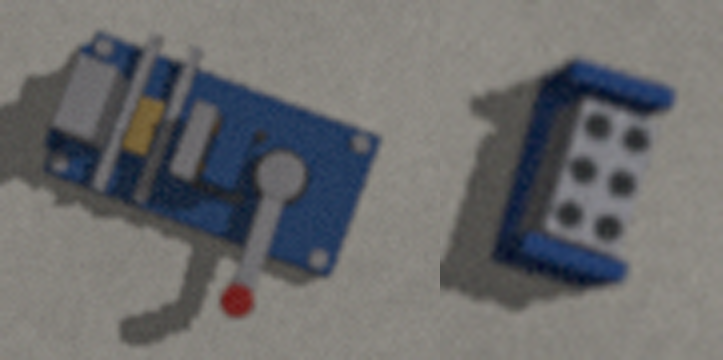

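Confirmed: the left crop shows the blue vise with both loose bars, brass pad, fixed jaw at left and red knob. The right crop shows the block with six wells in the blue cradle. Now coarse poses and the wrist camera mount.

```bash
cat >> h.py <<'E'
from scipy.spatial.transform import Rotation as Ro
def move_to(p,yaw,o=None):
    """row numbers for TCP p, tool x at yaw (deg), pointing down"""
    o=o or r.get_obs(); R=Ro.from_rotvec(o['orientation'])
    T=Ro.from_euler('z',yaw,degrees=True)*Ro.from_euler('x',180,degrees=True)
    return np.round(R.inv().apply(np.array(p)-o['tcp_pos'])/.15,4), np.round((R.inv()*T).as_rotvec()/np.pi,4)
def E(x,y): return np.array([x,y])
E
python3 - <<'E'
from h import *
a=load('top')
w=grab('wrist');c,d=ray(w,w['camera_matrix'][0,2],w['camera_matrix'][1,2],True)
o=r.get_obs();R=Ro.from_rotvec(o['orientation'])
print('cam in tool',R.inv().apply(c-o['tcp_pos']),R.inv().apply(d),w['camera_matrix'][0])
C=lambda u,v:(420+(u-440)/5.145,160+v/5.145)
W=np.array([onz(a,*C(*q),.041) for q in((597,127),(634,139),(583,170),(621,184),(568,214),(607,228))]);print(W[:,:2],'mid',W.mean(0))
V=lambda u,v,z:onz(a,245+u/4,170+v/4,z)
print('pad',onz(a,280.44,201.1,.04))
print('knob',onz(a,303.9,244.6,.079))
h=np.array([V(103,47,.022),V(60,163,.022),V(360,142,.022),V(320,260,.022)]);print('screws',h)
m=W.mean(0)
b=m-np.array([0.06,0,0])
print(move_to([m[0]-.0,m[1],.24],-18))
E
```

```text
cam in tool [ 0.07641121 -0.00072659 -0.13227721] [-2.95076201e-01 -5.41571554e-04  9.55473570e-01] [309.70691629   0.         315.44870339]
[[ 0.60186499 -0.21071285]
 [ 0.59713775 -0.22634741]
 [ 0.58334311 -0.20446214]
 [ 0.5777973  -0.22046505]
 [ 0.56448741 -0.19781614]
 [ 0.55897866 -0.21420094]] mid [ 0.58060154 -0.21233409  0.041     ]
pad [0.55661801 0.15778091 0.04      ]
knob [0.46509514 0.10361574 0.079     ]
screws [[0.6011774  0.18244757 0.022     ]
 [0.53612656 0.20351755 0.022     ]
 [0.5518814  0.03894576 0.022     ]
 [0.48656744 0.05958757 0.022     ]]
(array([ 3.4261, -2.2063,  0.0131]), array([-0.0004,  0.0002,  0.176 ]))
```

Call:
send_rows(deltas=[[1, 0.86, -0.55, 0, 0, 0, 0], [1, 0.86, -0.55, 0, 0, 0, 0], [1, 0.86, -0.55, 0, 0, 0, 0], [1, 0.86, -0.55, 0, 0, 0, 0]])

```text
clock: 0.48
tcp_pos: [0.2687, -0.5418, 0.2419]
orientation: [-3.117, -0.379, -0.002]
contact_force: [0.5, 0.5, -0.0]
grip_width: 0.0851
```

Call:
send_rows(deltas=[[1, 0.86, -0.55, 0, 0, 0, 0], [1, 0.86, -0.55, 0, 0, 0, 0], [1, 0.86, -0.55, 0, 0, 0, 0], [1, 0.86, -0.55, 0, 0, 0, 0]])

```text
clock: 0.82
tcp_pos: [0.3743, -0.4307, 0.2422]
orientation: [-3.117, -0.38, -0.002]
contact_force: [0.1, 0.2, 0.0]
grip_width: 0.0853
```

Call:
send_rows(deltas=[[1, 0.86, -0.55, 0, 0, 0, 0], [1, 0.86, -0.55, 0, 0, 0, 0], [1, 0.86, -0.55, 0, 0, 0, 0], [1, 0.86, -0.55, 0, 0, 0, 0], [1, 0.86, -0.55, 0, 0, 0, 0.17], [1, 0.86, -0.55, 0, 0, 0, 0.17], [1, 0.86, -0.55, 0, 0, 0, 0.17], [1, 0.86, -0.55, 0, 0, 0, 0.17], [1, 0.86, -0.55, 0, 0, 0, 0.17], [1, 0.86, -0.55, 0, 0, 0, 0.17]])

```text
clock: 1.65
tcp_pos: [0.477, -0.3236, 0.242]
orientation: [-3.107, 0.464, 0.001]
contact_force: [-0.4, -0.4, 0.3]
grip_width: 0.0853
```

```bash
python3 - <<'E'
from h import *
print(r.get_obs()['joints'],r.get_obs()['tcp_pos'],move_to([.5806,-.2123,.18],-18))
w=grab('wrist')
print(proj(w,[.5806,-.2123,.041],True))
E
```

```text
[ 0.536651    0.31820782 -0.06074605  1.79343298  0.02229852  1.03119239
 -1.39960021] [ 0.4770254  -0.32364614  0.24204577] (array([ 0.4439, -0.9116,  0.4133]), array([0.    , 0.0002, 0.0057]))
[194.54488649 113.91890391]
```

View pics/wrist_last.png

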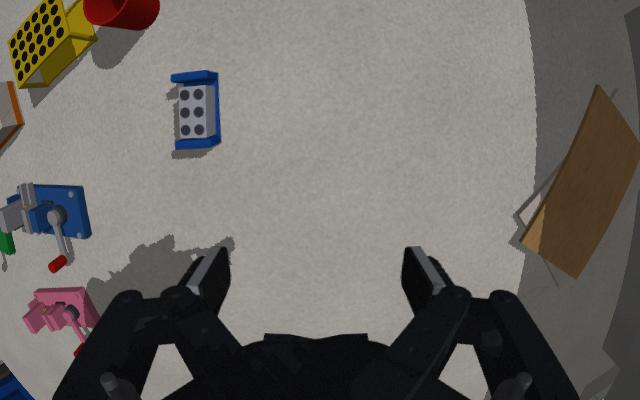

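Wrist view: block wells are around (192,112), close to the predicted (194.5,114). I'll move above it and refine.

Call:
send_rows(deltas=[[1, 0.44, -0.91, 0.41, 0, 0, 0], [1, 0.44, -0.91, 0.41, 0, 0, 0], [1, 0.44, -0.91, 0.41, 0, 0, 0], [1, 0.44, -0.91, 0.41, 0, 0, 0], [1, 0.44, -0.91, 0.41, 0, 0, 0], [1, 0.44, -0.91, 0.41, 0, 0, 0]])

```text
clock: 2.2
tcp_pos: [0.5808, -0.2093, 0.1794]
orientation: [-3.107, 0.452, 0.003]
contact_force: [-0.1, -0.8, 0.4]
grip_width: 0.0852
```

```bash
cat >> h.py <<'E'
def wells(f,z,near,fish=True,rad=60):
    g=cv2.cvtColor(f['pixels'],cv2.COLOR_RGB2GRAY);P=proj(f,near,fish)
    m=(g<75).astype(np.uint8);N,l,st,ce=cv2.connectedComponentsWithStats(m,connectivity=4)
    c=[(ce[i],st[i]) for i in range(1,N) if 15<st[i,4]<500 and np.hypot(*(ce[i]-P))<rad and .55<st[i,2]/st[i,3]<1.8 and st[i,4]/(st[i,2]*st[i,3])>.6]
    for q,s in c: print(q.round(1),s,onz(f,*q,z,fish).round(4))
    return np.array([onz(f,*q,z,fish) for q,s in c])
E
python3 - <<'E'
from h import *
w=grab('wrist');o=r.get_obs();print(o['tcp_pos'],proj(w,[.5806,-.2123,.041],True))
p=wells(w,.041,[.5806,-.2123,.041])
if len(p)==6:
    m=p.mean(0);u=np.linalg.svd(p-m)[2][0];yaw=np.degrees(np.arctan(u[1]/u[0]));print(m,yaw,move_to([m[0],m[1],.022],yaw))
E
```

```text
[ 0.57993751 -0.2119392   0.18017791] [320.16720127 184.68212544]
[307.6 160.1] [302 154  12  13 129] [ 0.6055 -0.208   0.041 ]
[326.8 160.7] [321 155  13  13 128] [ 0.6002 -0.2242  0.041 ]
[307.1 181.8] [301 176  13  13 120] [ 0.5865 -0.2017  0.041 ]
[326.  182.5] [320 177  13  12 123] [ 0.581 -0.218  0.041]
[306.7 203. ] [301 197  12  12 112] [ 0.5673 -0.1954  0.041 ]
[325.2 203.4] [320 198  12  12 112] [ 0.562  -0.2117  0.041 ]
[ 0.58376823 -0.20983517  0.041     ] -18.029253101068235 (array([ 0.0218, -0.021 ,  1.0545]), array([0.0001, 0.0004, 0.0071]))
```

Call:
send_rows(deltas=[[1, 0.02, -0.02, 0.3, 0, 0, 0.007], [1, 0.02, -0.02, 0.5, 0, 0, 0.007], [1, 0.02, -0.02, 0.7, 0, 0, 0.007], [1, 0.02, -0.02, 0.75, 0, 0, 0.007], [1, 0.02, -0.02, 0.75, 0, 0, 0.007]])

```text
clock: 2.67
tcp_pos: [0.5814, -0.2118, 0.0666]
orientation: [3.101, -0.499, -0.007]
contact_force: [-0.3, 0.2, 0.7]
grip_width: 0.0854
```

Call:
send_rows(deltas=[[1, 0, 0, 0.15, 0, 0, 0], [1, 0, 0, 0.3, 0, 0, 0], [1, 0, 0, 0.3, 0, 0, 0], [0.3, 0, 0, 0.3, 0, 0, 0], [0.3, 0, 0, 0.3, 0, 0, 0], [0.2, 0, 0, 0.3, 0, 0, 0], [0.2, 0, 0, 0.3, 0, 0, 0], [0.2, 0, 0, 0.3, 0, 0, 0], [0.2, 0, 0, 0.3, 0, 0, 0], [0.2, 0, 0, 0.3, 0, 0, 0]], squeeze=40)

```text
clock: 3.5
tcp_pos: [0.5848, -0.211, 0.0251]
orientation: [3.102, -0.497, 0.004]
contact_force: [-1.9, -0.1, 8.1]
grip_width: 0.0336
```

Call:
send_rows(deltas=[[0.2, 0, 0, -0.1, 0, 0, 0], [0.2, 0, 0, -0.25, 0, 0, 0], [0.2, 0, 0, -0.5, 0, 0, 0], [0.2, 0, 0, -0.5, 0, 0, 0], [0.2, 0, 0, -0.5, 0, 0, 0]])

```text
clock: 3.92
tcp_pos: [0.5854, -0.211, 0.1009]
orientation: [3.101, -0.496, 0.008]
contact_force: [-0.4, 0.8, -1.8]
grip_width: 0.0334
```

```bash
python3 - <<'E'
from h import *
w=grab('wrist');o=r.get_obs();print(o['tcp_pos'],o['contact_force'],o['grip_width'],o['joints'])
p=o['tcp_pos']
q=wells(w,p[2]+.014,[p[0],p[1],p[2]+.014],rad=90);print(q.mean(0) if len(q) else 0)
print(move_to([.53,-.07,p[2]],-18))
E
```

```text
[ 0.58392173 -0.21052763  0.09899194] [-0.61169588  0.46607029 -1.6800179 ] 0.0334196411093912 [ 0.31806612  0.55183532 -0.09739459  1.80096681  0.07189852  0.79093544
 -1.70357579]
[296.4 283.1] [283 272  28  23 490] [ 0.5843 -0.2002  0.113 ]
[297.6 316.9] [285 307  26  21 420] [ 0.5649 -0.1938  0.113 ]
[333.5 316.9] [321 307  26  21 416] [ 0.5594 -0.2106  0.113 ]
[ 0.56954877 -0.20153716  0.11299194]
(array([-0.6338, -0.7779, -0.0008]), array([-0.    , -0.0004, -0.001 ]))
```

View pics/wrist_last.png

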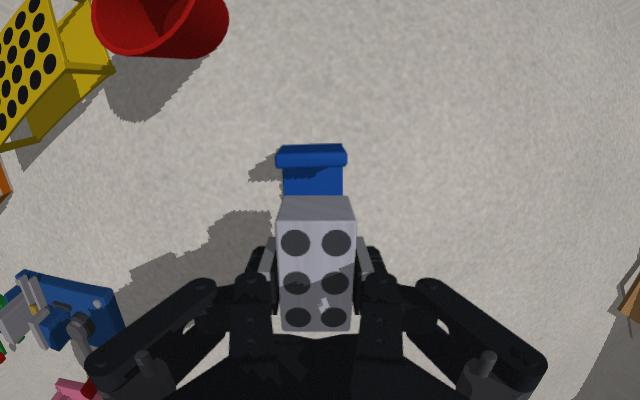

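Held upright and centred: wells are at (295..338, 243..317) and the fingers are on the long sides. Carrying it to a clear bench spot.

Call:
send_rows(deltas=[[0.2, -0.15, -0.18, 0, 0, 0, 0], [0.2, -0.32, -0.4, 0, 0, 0, 0], [0.2, -0.48, -0.59, 0, 0, 0, 0], [0.2, -0.58, -0.71, 0, 0, 0, 0], [0.2, -0.63, -0.77, 0, 0, 0, 0], [0.2, -0.63, -0.77, 0, 0, 0, 0], [0.2, -0.63, -0.77, 0.2, 0, 0, 0], [0.2, -0.63, -0.77, 0.4, 0, 0, 0], [0.2, -0.63, -0.77, 0.47, 0, 0, 0], [0.2, -0.63, -0.77, 0.47, 0, 0, 0], [0.2, -0.63, -0.77, 0.47, 0, 0, 0]])

```text
clock: 4.88
tcp_pos: [0.5299, -0.0724, 0.0274]
orientation: [3.101, -0.498, -0.002]
contact_force: [0.7, -0.1, -2.1]
grip_width: 0.0332
```

Call:
send_rows(deltas=[[0.2, 0, 0, 0.02, 0, 0, 0], [0.2, 0, 0, 0.035, 0, 0, 0], [0.2, 0, 0, 0.045, 0, 0, 0], [0.2, 0, 0, 0.045, 0, 0, 0], [0.2, 0, 0, 0.045, 0, 0, 0]])

```text
clock: 5.3
tcp_pos: [0.5303, -0.0713, 0.0215]
orientation: [-3.102, 0.496, -0.001]
contact_force: [0.5, 0.2, -1.8]
grip_width: 0.0333
```

Call:
send_rows(deltas=[[0.2, 0, 0, 0.007, 0, 0, 0], [0.2, 0, 0, 0.007, 0, 0, 0], [0.2, 0, 0, 0.007, 0, 0, 0]])

```text
clock: 5.55
tcp_pos: [0.5301, -0.0713, 0.0201]
orientation: [3.102, -0.496, 0.0]
contact_force: [0.8, -0.8, -1.1]
grip_width: 0.0334
```

Call:
send_rows(deltas=[[0.2, 0, 0, 0.007, 0, 0, 0], [0.2, 0, 0, 0.007, 0, 0, 0], [0.2, 0, 0, 0.007, 0, 0, 0]])

```text
clock: 5.8
tcp_pos: [0.5301, -0.0712, 0.0201]
orientation: [3.102, -0.496, 0.0]
contact_force: [-3.6, 0.8, 11.3]
grip_width: 0.0334
```

Call:
send_rows(deltas=[[0.2, 0, 0, 0.007, 0, 0, 0], [0.2, 0, 0, 0.007, 0, 0, 0], [0.2, 0, 0, 0.007, 0, 0, 0]])

```text
clock: 6.05
tcp_pos: [0.5301, -0.0712, 0.02]
orientation: [3.102, -0.496, 0.001]
contact_force: [-8.6, 2.1, 23.2]
grip_width: 0.0338
```

On the bench (reaction up to 23 N). Release and rise.

Call:
send_rows(deltas=[[0.2, 0, 0, -0.008, 0, 0, 0], [0.5, 0, 0, -0.008, 0, 0, 0], [0.8, 0, 0, -0.008, 0, 0, 0], [1, 0, 0, -0.008, 0, 0, 0], [1, 0, 0, -0.008, 0, 0, 0], [1, 0, 0, -0.008, 0, 0, 0], [1, 0, 0, -0.2, 0, 0, 0], [1, 0, 0, -0.45, 0, 0, 0], [1, 0, 0, -0.7, 0, 0, 0], [1, 0, 0, -0.93, 0, 0, 0], [1, 0, 0, -0.93, 0, 0, 0], [1, 0, 0, -0.93, 0, 0, 0]])

```text
clock: 7.05
tcp_pos: [0.5315, -0.0714, 0.1595]
orientation: [-3.102, 0.497, -0.008]
contact_force: [0.1, -0.8, -0.7]
grip_width: 0.0854
```

```bash
python3 - <<'E'
from h import *
w=grab('wrist');o=r.get_obs();print(o['tcp_pos'],o['contact_force'])
p=wells(w,.036,[.53,-.071,.036])
t=grab('top');print('top')
q=wells(t,.036,[.53,-.071,.036],False,25);print(q.mean(0) if len(q) else 0)
if len(p)==6:
    m=p.mean(0);u=np.linalg.svd(p-m)[2][0];yaw=np.degrees(np.arctan(u[1]/u[0]));print(m,yaw,move_to([m[0],m[1],.06],yaw+90))
E
```

```text
[ 0.53015195 -0.07130929  0.15773248] [-0.07937555 -0.02363018 -0.67583536]
[305.9 171.2] [299 165  14  13 137] [ 0.5511 -0.0679  0.036 ]
[325.9 171.2] [320 165  13  13 138] [ 0.5458 -0.084   0.036 ]
[306.1 193.9] [300 188  13  13 128] [ 0.532  -0.0616  0.036 ]
[325.8 193.9] [320 188  13  13 129] [ 0.5266 -0.0778  0.036 ]
[306.2 215.6] [300 210  13  12 120] [ 0.5129 -0.0552  0.036 ]
[325.6 215.5] [320 210  13  12 119] [ 0.5076 -0.0715  0.036 ]
top
0
[ 0.52932739 -0.06965274  0.036     ] -18.29215312898201 (array([-0.0029, -0.0106,  0.6444]), array([-2.000e-04,  4.000e-04, -4.994e-01]))
```

Call:
send_rows(deltas=[[1, 0, 0, 0, 0, 0, -0.5], [1, 0, 0, 0, 0, 0, -0.5], [1, 0, 0, 0, 0, 0, -0.5], [1, 0, 0, 0, 0, 0, -0.5], [1, 0, 0, 0, 0, 0, -0.5], [1, 0, 0, 0, 0, 0, -0.5], [1, 0, 0, 0, 0, 0, -0.5], [1, 0, 0, 0, 0, 0, -0.5], [1, 0, 0, 0, 0, 0, -0.5], [1, 0, 0, 0, 0, 0, -0.5], [1, 0, 0, 0, 0, 0, -0.5], [1, 0, 0, 0, 0, 0, -0.5], [1, 0, 0, 0, 0, 0, -0.5], [1, 0, 0, 0, 0, 0, -0.5], [1, 0, 0, 0.4, 0, 0, -0.5], [1, 0, 0, 0.6, 0, 0, -0.5], [1, 0, 0, 0.6, 0, 0, -0.5], [1, 0, 0, 0.6, 0, 0, -0.5]])

```text
clock: 8.65
tcp_pos: [0.5269, -0.0709, 0.0643]
orientation: [-2.541, -1.838, 0.009]
contact_force: [-0.8, -0.7, 0.8]
grip_width: 0.0852
```

```bash
python3 - <<'E'
from h import *
o=r.get_obs();print(o['tcp_pos'],o['contact_force'],o['joints'])
print(move_to([.5298,-.0712,.0215],71.7))
E
```

```text
[ 0.52692822 -0.07089878  0.06428008] [-0.77275869 -0.73842664  0.84804516] [ 0.34177567  0.52440662 -0.40800673  2.00662057  0.31942315  0.68032136
 -0.58789804]
(array([0.0045, 0.0211, 0.285 ]), array([-0.0025,  0.0005,  0.0003]))
```

Call:
send_rows(deltas=[[1, 0, 0.02, 0.15, -0.002, 0, 0], [1, 0, 0.02, 0.28, -0.002, 0, 0], [1, 0, 0.02, 0.29, -0.002, 0, 0], [1, 0, 0.02, 0.29, -0.002, 0, 0], [0.6, 0, 0.02, 0.29, -0.002, 0, 0], [0.5, 0, 0.02, 0.29, -0.002, 0, 0], [0.5, 0, 0.02, 0.29, -0.002, 0, 0], [0.5, 0, 0.02, 0.29, -0.002, 0, 0], [0.5, 0, 0.02, 0.29, -0.002, 0, 0], [0.5, 0, 0.02, 0.29, -0.002, 0, 0]], squeeze=40)

```text
clock: 9.48
tcp_pos: [0.5333, -0.0721, 0.0257]
orientation: [2.54, 1.839, 0.007]
contact_force: [-4.0, 0.0, 8.1]
grip_width: 0.0593
```

Call:
send_rows(deltas=[[0.5, 0, 0, -0.1, 0, 0, 0], [0.5, 0, 0, -0.3, 0, 0, 0], [0.5, 0, 0, -0.5, 0, 0, 0], [0.5, 0, 0, -0.7, 0, 0, 0], [0.5, 0, 0, -0.7, 0, 0, 0], [0.5, 0, 0, -0.7, 0, 0, 0]])

```text
clock: 9.98
tcp_pos: [0.5337, -0.0723, 0.1314]
orientation: [2.538, 1.837, 0.011]
contact_force: [-0.3, -0.2, -2.5]
grip_width: 0.0586
```

```bash
python3 - <<'E'
from h import *
w=grab('wrist');o=r.get_obs();p=o['tcp_pos'];print(p,o['orientation'],o['contact_force'],o['grip_width'])
R=Ro.from_rotvec(o['orientation'])
q=wells(w,p[2]+.014,[p[0],p[1],p[2]+.014],rad=120)
if len(q):print(R.inv().apply(q-p).round(4))
ux=np.array([np.cos(np.radians(-18.6)),np.sin(np.radians(-18.6))]);uy=np.array([-ux[1],ux[0]])
s=np.array([.5564,.158]);print(s-.004*uy,move_to([*(s-.004*uy),p[2]],71.4))
E
```

```text
[ 0.5323689  -0.0722845   0.12973373] [2.5395751  1.83815047 0.00724265] [-1.04308317  0.2086642  -2.40793075] 0.058945540055615774
[315.5 257.2] [303 245  26  24 489] [ 0.5372 -0.0626  0.1437]
[270.8 257.2] [258 246  26  23 462] [ 0.5184 -0.0565  0.1437]
[273.2 288.2] [261 278  25  21 401] [ 0.5132 -0.0724  0.1437]
[357.6 287.9] [346 278  24  21 395] [ 0.5506 -0.0848  0.1437]
[315.3 288.6] [303 279  26  20 400] [ 0.5318 -0.0786  0.1437]
[[ 0.0107  0.0016 -0.014 ]
 [ 0.0106 -0.0181 -0.0141]
 [-0.0061 -0.0181 -0.0141]
 [-0.0062  0.0213 -0.0138]
 [-0.0061  0.0016 -0.014 ]]
[0.55512416 0.15420893] (array([ 1.4818, -0.3276, -0.0028]), array([0.0026, 0.    , 0.0022]))
```

View pics/wrist_last.png

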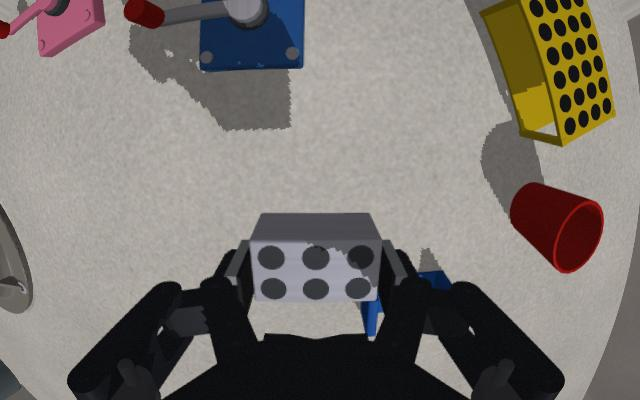

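Block is gripped by its ends and level: six wells, (270..360, 257..288). Moving partway so that I can measure the vise with the wrist camera.

Call:
send_rows(deltas=[[0.5, 0.2, -0.1, -0.1, 0, 0, 0], [0.5, 0.4, -0.2, -0.2, 0, 0, 0], [0.5, 0.6, -0.33, -0.3, 0, 0, 0], [0.5, 0.6, -0.33, -0.3, 0, 0, 0], [0.5, 0.6, -0.33, -0.3, 0, 0, 0], [0.5, 0.6, -0.33, -0.3, 0, 0, 0]])

```text
clock: 10.53
tcp_pos: [0.5122, 0.0286, 0.1724]
orientation: [2.54, 1.841, 0.002]
contact_force: [0.2, -0.7, -1.8]
grip_width: 0.059
```

```bash
python3 - <<'E'
from h import *
w=grab('wrist');o=r.get_obs();p=o['tcp_pos'];print(p,o['contact_force'])
np.savez('pics/w_vise.npz',**w)
ux=np.array([np.cos(np.radians(-18.6)),np.sin(np.radians(-18.6))]);uy=np.array([-ux[1],ux[0]]);s=np.array([.5564,.158])
for n,q in dict(pad=(0,0,.04),s1=(35,39,.022),s2=(-35,39,.022),s3=(35,-117,.022),s4=(-35,-117,.022),fj=(0,17,.084),mj=(0,-25,.07),piv=(0,-79,.047),knob=(-70,-79,.079)).items():
    P=[*(s+(q[0]*ux+q[1]*uy)/1000),q[2]];print(n,proj(w,P,True).round(1))
hsv=cv2.cvtColor(w['pixels'],cv2.COLOR_RGB2HSV)
m=cv2.inRange(hsv,(12,80,60),(24,255,255));N,l,st,ce=cv2.connectedComponentsWithStats(m)
for i in range(1,N):
    if 40<st[i,4]<2000:print('brass',st[i],ce[i],onz(w,*ce[i],.04,True))
cv2.imwrite('pics/w2.png',cv2.resize(w['pixels'][0:220,200:460,::-1],(780,660))[:600])
E
```

```text
[0.51220177 0.02786024 0.17227523] [-0.60400512  0.05978129 -1.70595641]
pad [316.1  31.5]
s1 [354.8  -2.5]
s2 [277.7  -3.2]
s3 [352.5 162.5]
s4 [277.6 162.1]
fj [316.8  -3.4]
mj [316.2  54.7]
piv [315.5 123.3]
knob [222. 128.]
brass [ 89   0  25  19 293] [100.17064846   7.81228669] [0.3673085  0.27649212 0.04      ]
brass [451   0  20  37 254] [460.93700787  17.22834646] [0.68934158 0.1411936  0.04      ]
brass [301  21  37  17 565] [318.84247788  28.53982301] [0.55939    0.15986366 0.04      ]
```

View pics/w2.png

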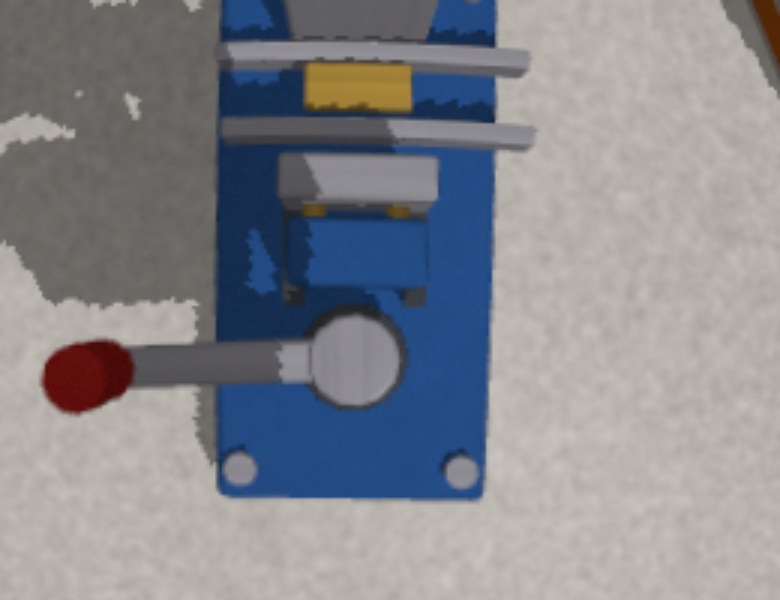

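```bash
python3 - <<'E'
from h import *
w=dict(np.load('pics/w_vise.npz'))
a=onz(w,200+240/3,469/3,.023,True);b=onz(w,200+461/3,472/3,.023,True);d=b-a;print(a,b,np.linalg.norm(d),np.degrees(np.arctan2(d[1],d[0])))
# bars direction via edges of near bar top
a=onz(w,200+225/3,124/3,.036,True);b=onz(w,200+533/3,131/3,.036,True);d=b-a;print('bar',np.linalg.norm(d),np.degrees(np.arctan2(d[1],d[0])))
print(onz(w,229.3,126,.07,True))
print(move_to([.5560,.1549,.172],71.6))
E
```

```text
[0.49009437 0.06281993 0.023     ] [0.55467537 0.04057957 0.023     ] 0.06830328700685553 -19.002651409221535
bar 0.08803302364932011 -18.823533800442654
[0.46815602 0.10494205 0.07      ]
(array([8.958e-01, 1.230e-02, 5.000e-04]), array([0.0013, 0.0005, 0.0009]))
```

Call:
send_rows(deltas=[[0.5, 0.2, 0.012, 0, 0.001, 0, 0.003], [0.5, 0.4, 0.012, 0, 0.001, 0, 0.003], [0.5, 0.6, 0.012, 0, 0.001, 0, 0.003], [0.5, 0.8, 0.012, 0, 0.001, 0, 0.003], [0.5, 0.895, 0.012, 0, 0.001, 0, 0.003], [0.5, 0.895, 0.012, 0, 0.001, 0, 0.003], [0.5, 0.895, 0.012, 0.2, 0.001, 0, 0.003], [0.5, 0.895, 0.012, 0.4, 0.001, 0, 0.003], [0.5, 0.895, 0.012, 0.4, 0.001, 0, 0.003], [0.5, 0.895, 0.012, 0.4, 0.001, 0, 0.003]])

```text
clock: 11.42
tcp_pos: [0.5556, 0.1533, 0.1118]
orientation: [2.554, 1.827, -0.006]
contact_force: [0.5, -0.1, -1.0]
grip_width: 0.0591
```

```bash
python3 - <<'E'
from h import *
o=r.get_obs();print(o['tcp_pos'],o['contact_force'],o['joints']);print(move_to([.5560,.1549,.08],71.3))
w=grab('wrist');cv2.imwrite('pics/w3.png',cv2.resize(w['pixels'][140:360,180:460,::-1],(764,600)))
E
```

```text
[0.55555906 0.15332648 0.1118118 ] [ 0.53706094 -0.11919287 -0.96716526] [-0.00411618  0.52072882 -0.4866521   1.87775412  0.32551487  0.8249608
 -0.98913083]
(array([ 0.0117, -0.0004,  0.212 ]), array([-0.0003,  0.0012, -0.0008]))
```

View pics/w3.png

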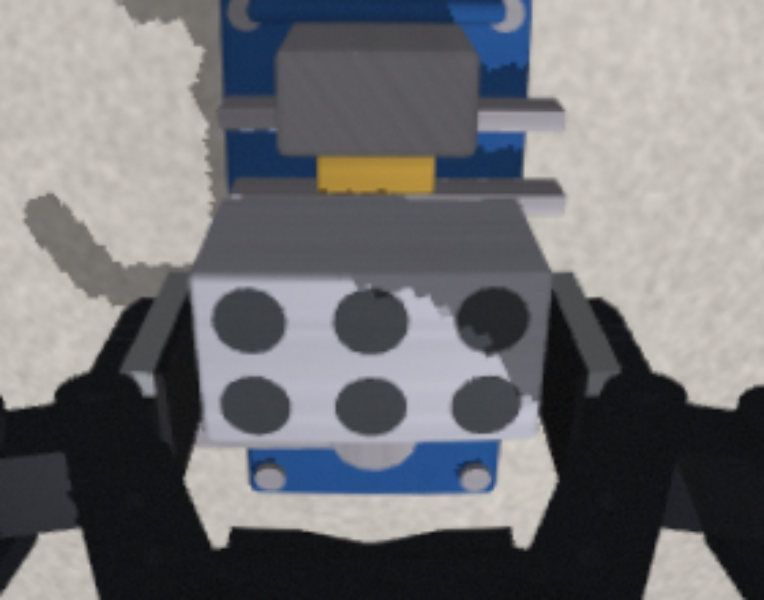

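```bash
python3 - <<'E'
from h import *
w=load('wrist');o=r.get_obs();R=Ro.from_rotvec(o['orientation'])
for n,u,v,z in (('fj',377,156,.084),('block front',372,277,.1221),('wells mid',371,363,.1221),('bar2 far L',232,182,.036),('bar2 far R',562,180,.036),('padfar',376,157,.04)):
    P=onz(w,180+u/2.729,140+v/2.727,z,True);print(n,R.inv().apply(P-o['tcp_pos']).round(4))
E
```

```text
fj [0.0237 0.0009 0.0295]
block front [ 0.0156 -0.0002 -0.0086]
wells mid [-0.0007 -0.0003 -0.0085]
bar2 far L [ 0.0009 -0.037   0.0775]
bar2 far R [0.0013 0.0504 0.0777]
padfar [0.0091 0.0009 0.0736]
```

Call:
send_rows(deltas=[[0.5, 0.02, 0, 0, 0, 0.001, 0], [0.5, 0.02, 0, 0.05, 0, 0.001, 0], [0.5, 0.02, 0, 0.09, 0, 0.001, 0], [0.5, 0.02, 0, 0.09, 0, 0.001, 0], [0.5, 0.02, 0, 0.09, 0, 0.001, 0]])

```text
clock: 11.88
tcp_pos: [0.5599, 0.1581, 0.1044]
orientation: [2.55, 1.826, 0.011]
contact_force: [-8.1, -7.3, 26.1]
grip_width: 0.0592
```

```bash
python3 - <<'E'
from h import *
w=grab('wrist');o=r.get_obs();print(o['tcp_pos'],o['contact_force'],move_to([.5560,.1549,.08],71.3));cv2.imwrite('pics/w4.png',cv2.resize(w['pixels'][160:310,220:420,::-1],(800,600),interpolation=cv2.INTER_CUBIC))
E
```

```text
[0.55994664 0.15807477 0.10448442] [-7.79706896 -6.95972963 26.66378305] (array([-0.029 , -0.0194,  0.163 ]), array([ 0.0026, -0.001 , -0.0005]))
```

View pics/w4.png

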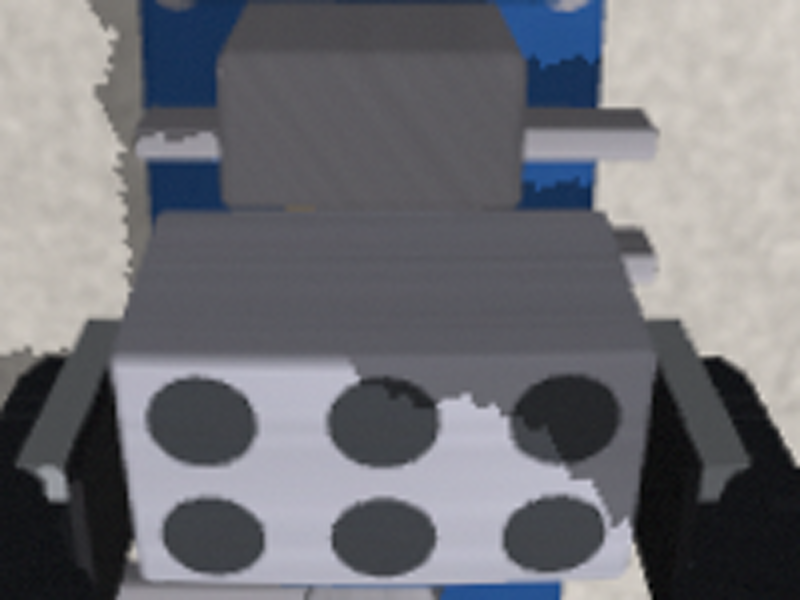

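The reported force of 26 N up means the block is touching a jaw. The image shows the block's lower +y edge (row 212 of the crop) right at the fixed jaw's edge (row 207). I'll back up first, then solve the geometry from this picture.

```bash
python3 - <<'E'
from h import *
from scipy.optimize import brentq
w=load('wrist');o=r.get_obs();R=Ro.from_rotvec(o['orientation']);p=o['tcp_pos'];g=lambda u,v:(220+u/4,160+v/4)
def ed(n,a,b,L):
    z=brentq(lambda z:np.linalg.norm(onz(w,*g(*a),z,True)-onz(w,*g(*b),z,True))-L,-.1,.2)
    m=(onz(w,*g(*a),z,True)+onz(w,*g(*b),z,True))/2;print(n,'z',round(z,4),R.inv().apply(m-p).round(4))
ed('top edge',(112,357),(656,357),.06)
ed('bottom edge',(155,213),(606,213),.06)
ed('wells far',(201,421),(567,420),.040)
ed('wells near',(214,536),(553,535),.040)
ed('jaw edge',(220,207),(524,207),.04)
for z in (.079,.084): print('bottom@',z,R.inv().apply(onz(w,*g(380,213),z,True)-p).round(4))
print('jaw@.084',R.inv().apply(onz(w,*g(372,207),.084,True)-p).round(4))
E
```

```text
top edge z 0.1171 [ 0.014   0.0007 -0.0126]
bottom edge z 0.0845 [0.0186 0.0003 0.0201]
wells far z 0.12 [ 0.0078  0.0006 -0.0155]
wells near z 0.1169 [-0.0099  0.0006 -0.0125]
jaw edge z 0.085 [ 0.0197 -0.0009  0.0196]
bottom@ 0.079 [0.0167 0.0002 0.0255]
bottom@ 0.084 [0.0186 0.0002 0.0205]
jaw@.084 [ 0.0194 -0.0009  0.0205]
```

Call:
send_rows(deltas=[[0.5, 0, 0, -0.1, 0, 0, 0], [0.5, 0, 0, -0.15, 0, 0, 0], [0.5, 0, 0, -0.15, 0, 0, 0], [0.5, 0, 0, -0.15, 0, 0, 0], [0.5, 0, 0, -0.15, 0, 0, 0]])

```text
clock: 12.35
tcp_pos: [0.5577, 0.1586, 0.1221]
orientation: [2.553, 1.83, 0.006]
contact_force: [-0.1, -0.3, -2.3]
grip_width: 0.0592
```

```bash
python3 - <<'E'
from h import *
w=grab('wrist');o=r.get_obs();R=Ro.from_rotvec(o['orientation']);p=o['tcp_pos'];print(p,o['contact_force'],Ro.from_rotvec(o['orientation']).as_matrix()[:,2],move_to([.5560,.1549,.11],71.3))
wells(w,p[2]+.015,[p[0],p[1],p[2]+.014],rad=120)
cv2.imwrite('pics/w5.png',cv2.resize(w['pixels'][140:310,220:420,::-1],(680,578),interpolation=cv2.INTER_CUBIC))
E
```

```text
[0.557495   0.15853299 0.12190467] [ 0.50736812 -0.68560094 -1.8478177 ] [ 0.00301288  0.00172246 -0.99999398] (array([-0.0263, -0.0018,  0.0793]), array([ 0.0007, -0.0008, -0.0001]))
[359.9 175.2] [351 168  19  16 238] [0.5899 0.1981 0.1369]
[277.3 202. ] [264 192  32  21 479] [0.5552 0.1982 0.1369]
[361.1 263.7] [348 253  27  23 471] [0.5795 0.1596 0.1369]
[315.6 264.6] [303 254  26  22 452] [0.5606 0.1659 0.1369]
[270.  264.5] [258 255  25  20 424] [0.5415 0.1722 0.1369]
[358.  292.9] [346 284  25  19 349] [0.5741 0.1448 0.1369]
[272.9 293.5] [261 285  25  18 351] [0.5368 0.1572 0.1369]
[315.3 293.9] [303 285  25  19 350] [0.5554 0.151  0.1369]
```

View pics/w5.png

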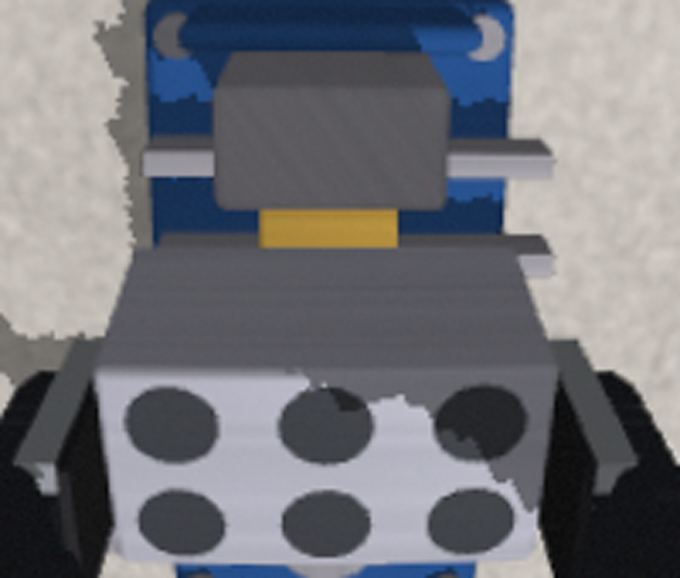

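```bash
cat > g.py <<'E'
from h import *
from scipy.optimize import brentq
w=load('wrist');o=r.get_obs();R=Ro.from_rotvec(o['orientation']);p=o['tcp_pos'];g=lambda u,v:(220+u/3.4,140+v/3.4)
def ed(n,a,b,L):
    z=brentq(lambda z:np.linalg.norm(onz(w,*g(*a),z,True)-onz(w,*g(*b),z,True))-L,-.1,.2)
    m=(onz(w,*g(*a),z,True)+onz(w,*g(*b),z,True))/2;print(n,'z',round(z,4),R.inv().apply(m-p).round(4))
ed('top edge',(97,369),(554,369),.06)
ed('bottom edge',(135,250),(520,250),.06)
ed('wells far',(170,424),(480,423),.040)
ed('wells near',(180,522),(469,520),.040)
ed('jaw edge',(214,209),(448,209),.04)
print('jaw@.084',R.inv().apply(onz(w,*g(331,209),.084,True)-p).round(4))
print('pad far@.04',R.inv().apply(onz(w,*g(329,249),.04,True)-p).round(4))
for c in((258,210),(398,210),):print('pad',R.inv().apply(onz(w,*g(*c),.04,True)-p).round(4))
E
python3 g.py
```

```text
top edge z 0.1332 [ 0.0136  0.0007 -0.0113]
bottom edge z 0.1029 [0.0189 0.001  0.0191]
wells far z 0.1372 [ 0.0079  0.0006 -0.0152]
wells near z 0.1348 [-0.0093  0.0005 -0.0129]
jaw edge z 0.0847 [0.0196 0.0017 0.0372]
jaw@.084 [0.0193 0.0017 0.038 ]
pad far@.04 [-0.0046  0.0016  0.0819]
pad [ 0.0043 -0.0137  0.0819]
pad [0.0043 0.0165 0.082 ]
```

Measured: the block is tilted about 8.5° about its long axis in the grip, with its underside toward the fixed jaw. Tilting the tool to compensate.

Call:
send_rows(deltas=[[0.5, -0.01, 0.005, 0, 0, -0.025, 0], [0.5, -0.01, 0.005, 0, 0, -0.047, 0], [0.5, -0.01, 0.005, 0, 0, -0.047, 0], [0.5, -0.01, 0.005, 0, 0, -0.047, 0], [0.5, -0.01, 0.005, 0, 0, -0.047, 0], [0.5, -0.01, 0.005, 0, 0, -0.047, 0]])

```text
clock: 12.9
tcp_pos: [0.5579, 0.156, 0.1222]
orientation: [2.48, 1.776, -0.177]
contact_force: [0.1, -0.6, -2.3]
grip_width: 0.0588
```

```bash
cat > lev.py <<'E'
from h import *
w=grab('wrist');o=r.get_obs();p=o['tcp_pos'];print(p,o['contact_force'],Ro.from_rotvec(o['orientation']).as_matrix()[:,2].round(3))
ux=np.array([np.cos(np.radians(-18.7)),np.sin(np.radians(-18.7)),0]);uy=np.array([-ux[1],ux[0],0])
from scipy.optimize import brentq
g=cv2.cvtColor(w['pixels'],cv2.COLOR_RGB2GRAY)
# wells: expected six near the block
m=(g<75).astype(np.uint8);N,l,st,ce=cv2.connectedComponentsWithStats(m,connectivity=4)
for i in range(1,N):
    if 200<st[i,4]<700 and .6<st[i,2]/st[i,3]<1.9 and st[i,4]/(st[i,2]*st[i,3])>.65: print(ce[i].round(1),st[i])
E
python3 lev.py
python3 - <<'E'
from h import *
w=load('wrist');cv2.imwrite('pics/w6.png',cv2.resize(w['pixels'][140:310,220:420,::-1],(680,578),interpolation=cv2.INTER_CUBIC))
g=cv2.cvtColor(w['pixels'],cv2.COLOR_RGB2GRAY).astype(int)
for c in (300,316,330):print(c,list(g[190:275,c]))
E
```

```text
[0.55795    0.1559065  0.12237791] [-0.64017767 -0.40434055 -1.47199187] [-0.044 -0.137 -0.99 ]
[270.5 181.3] [261 174  20  20 284]
[358.6 182.6] [350 176  18  13 207]
[361.3 263.8] [348 253  27  22 463]
[315.4 264.8] [303 254  26  22 446]
[270.  264.5] [257 255  26  20 427]
[358.  292.7] [346 284  25  18 347]
[273.  293.4] [261 285  25  18 355]
[315.3 293.9] [303 285  25  19 350]
300 [np.int64(120), np.int64(138), np.int64(136), np.int64(136), np.int64(126), np.int64(108), np.int64(89), np.int64(89), np.int64(90), np.int64(90), np.int64(90), np.int64(85), np.int64(59), np.int64(46), np.int64(43), np.int64(44), np.int64(43), np.int64(43), np.int64(45), np.int64(43), np.int64(44), np.int64(43), np.int64(62), np.int64(90), np.int64(88), np.int64(89), np.int64(92), np.int64(91), np.int64(92), np.int64(91), np.int64(91), np.int64(90), np.int64(90), np.int64(91), np.int64(88), np.int64(89), np.int64(91), np.int64(90), np.int64(90), np.int64(89), np.int64(89), np.int64(90), np.int64(90), np.int64(90), np.int64(92), np.int64(88), np.int64(89), np.int64(88), np.int64(89), np.int64(89), np.in
[... 2252 characters left out ...]
, np.int64(91), np.int64(89), np.int64(89), np.int64(91), np.int64(92), np.int64(91), np.int64(90), np.int64(89), np.int64(90), np.int64(89), np.int64(86), np.int64(87), np.int64(90), np.int64(89), np.int64(86), np.int64(88), np.int64(90), np.int64(90), np.int64(91), np.int64(89), np.int64(92), np.int64(107), np.int64(121), np.int64(143), np.int64(168), np.int64(185), np.int64(184), np.int64(185), np.int64(184), np.int64(186), np.int64(184), np.int64(185), np.int64(185), np.int64(185), np.int64(183), np.int64(165), np.int64(160), np.int64(154), np.int64(148), np.int64(149), np.int64(159), np.int64(169), np.int64(183), np.int64(182), np.int64(180), np.int64(178), np.int64(176), np.int64(176)]
```

```bash
cat > gap.py <<'E'
from h import *
w=grab('wrist');o=r.get_obs();p=o['tcp_pos'];R=Ro.from_rotvec(o['orientation']);print(p,o['contact_force'])
ux=np.array([np.cos(np.radians(-18.7)),np.sin(np.radians(-18.7)),0]);uy=np.array([-ux[1],ux[0],0])
V=lambda P:np.array([(P-p)@ux,(P-p)@uy,P[2]]).round(4)
hsv=cv2.cvtColor(w['pixels'],cv2.COLOR_RGB2HSV);g=cv2.cvtColor(w['pixels'],cv2.COLOR_RGB2GRAY).astype(int)
b=cv2.inRange(hsv,(12,80,60),(28,255,255))[:,300:330]
rows=np.where(b.any(1))[0];rows=rows[(rows>120)&(rows<240)]
if len(rows):
    top=np.median([np.where(b[120:240,i])[0].min()+120 for i in range(30) if b[120:240,i].any()])
    print('brass rows',rows.min(),rows.max(),'jaw edge (rel tcp, vise axes)',V(onz(w,316,top-.5,.084,True)))
else: print('no brass')
# block edges: block face ~ 90 gray band above bright top
for c in (300,330):
    col=g[:,c]; t=next(i for i in range(200,300) if col[i]>130 and col[i-8]<100 and (abs(col[i-30:i-8]-90)<8).all())
    k=t-8
    while abs(col[k]-90)<8:k-=1
    for z in (p[2]-.0205,p[2]-.018): print(c,'top row',t,'bottom row',k,'bottom edge',V(onz(w,c,k+.5,z,True)))
    print('  top edge',V(onz(w,c,t-1,p[2]+.0165,True)))
E
python3 gap.py
```

```text
[0.55806707 0.15594218 0.12250474] [ 0.47493479 -0.22694489 -1.9561773 ]
brass rows 190 195 jaw edge (rel tcp, vise axes) [0.0008 0.0219 0.084 ]
300 top row 250 bottom row 212 bottom edge [-0.0076  0.0171  0.102 ]
300 top row 250 bottom row 212 bottom edge [-0.0075  0.0185  0.1045]
  top edge [-0.0061  0.0204  0.139 ]
330 top row 250 bottom row 211 bottom edge [0.0079 0.0176 0.102 ]
330 top row 250 bottom row 211 bottom edge [0.0078 0.019  0.1045]
  top edge [0.0062 0.0203 0.139 ]
```

Call:
send_rows(deltas=[[0.5, 0.01, 0, 0.08, 0, 0, 0], [0.5, 0.021, 0, 0.165, 0, 0, 0], [0.5, 0.021, 0, 0.165, 0, 0, 0], [0.5, 0.021, 0, 0.165, 0, 0, 0], [0.5, 0.021, 0, 0.165, 0, 0, 0]])

```text
clock: 13.42
tcp_pos: [0.5578, 0.1566, 0.0972]
orientation: [2.479, 1.777, -0.178]
contact_force: [-0.5, 0.7, -1.2]
grip_width: 0.0589
```

```bash
python3 gap.py
```

```text
[0.55809256 0.15674406 0.09760424] [-0.23916611 -0.45001485 -1.11045964]
no brass
300 top row 250 bottom row 191 bottom edge [-0.0075  0.029   0.0771]
300 top row 250 bottom row 191 bottom edge [-0.0073  0.0302  0.0796]
  top edge [-0.0062  0.0204  0.1141]
330 top row 250 bottom row 171 bottom edge [0.0073 0.0398 0.0771]
330 top row 250 bottom row 171 bottom edge [0.0072 0.0407 0.0796]
  top edge [0.0061 0.0204 0.1141]
```

Call:
send_rows(deltas=[[0.5, 0.004, 0, 0.04, 0, 0, 0], [0.5, 0.01, 0, 0.08, 0, 0, 0], [0.5, 0.01, 0, 0.08, 0, 0, 0], [0.5, 0.01, 0, 0.08, 0, 0, 0]])

```text
clock: 13.8
tcp_pos: [0.5577, 0.1562, 0.085]
orientation: [2.479, 1.777, -0.178]
contact_force: [-0.0, 0.2, -2.0]
grip_width: 0.0592
```

```bash
python3 - <<'E'
from h import *
w=grab('wrist');o=r.get_obs();p=o['tcp_pos'];print(p,o['contact_force'],o['moment'])
cv2.imwrite('pics/w7.png',cv2.resize(w['pixels'][150:320,220:420,::-1],(680,578),interpolation=cv2.INTER_CUBIC))
E
```

```text
[0.5578574  0.15634209 0.08533367] [-0.09421158 -0.22304223 -2.10048952] [ 0.18060319 -0.0539044   0.01347451]
```

View pics/w7.png

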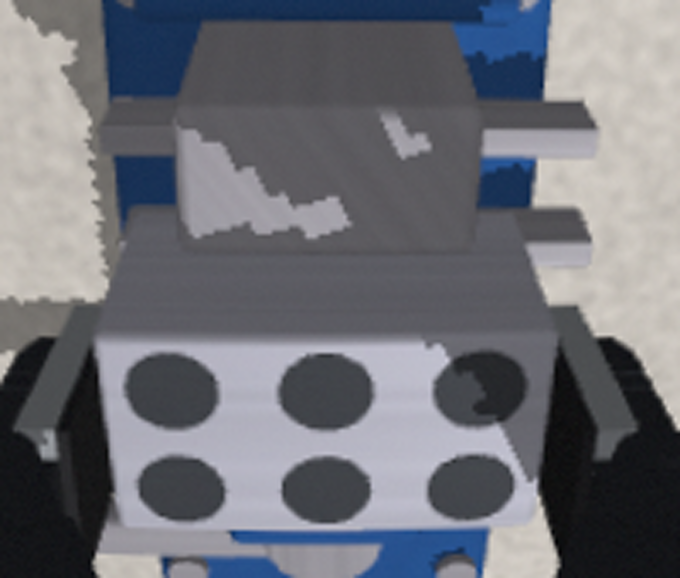

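The block is between the jaws without contact: jaw edge at row ~250, block centred at col ~327 (jaw 327). Lowering on.

Call:
send_rows(deltas=[[0.5, 0.005, 0, 0.04, 0, 0, 0], [0.5, 0.01, 0, 0.08, 0, 0, 0], [0.5, 0.015, 0, 0.115, 0, 0, 0], [0.5, 0.015, 0, 0.115, 0, 0, 0], [0.5, 0.015, 0, 0.115, 0, 0, 0]])

```text
clock: 14.27
tcp_pos: [0.5576, 0.1559, 0.0675]
orientation: [2.479, 1.777, -0.178]
contact_force: [-1.1, -0.1, -2.2]
grip_width: 0.0591
```

Call:
send_rows(deltas=[[0.5, 0.001, 0, 0.012, 0, 0, 0], [0.5, 0.001, 0, 0.012, 0, 0, 0], [0.5, 0.001, 0, 0.012, 0, 0, 0]])

```text
clock: 14.52
tcp_pos: [0.558, 0.1561, 0.0665]
orientation: [2.479, 1.777, -0.176]
contact_force: [-0.9, 0.1, -2.6]
grip_width: 0.0592
```

Call:
send_rows(deltas=[[0.5, 0.002, 0, 0.013, 0, 0, 0], [0.5, 0.002, 0, 0.013, 0, 0, 0], [0.5, 0.002, 0, 0.013, 0, 0, 0]])

```text
clock: 14.77
tcp_pos: [0.5579, 0.156, 0.0644]
orientation: [2.479, 1.777, -0.177]
contact_force: [-0.6, 0.2, -2.9]
grip_width: 0.0592
```

Call:
send_rows(deltas=[[0.5, 0.002, 0, 0.013, 0, 0, 0], [0.5, 0.002, 0, 0.013, 0, 0, 0], [0.5, 0.002, 0, 0.013, 0, 0, 0]])

```text
clock: 15.02
tcp_pos: [0.5582, 0.1561, 0.0627]
orientation: [2.479, 1.777, -0.176]
contact_force: [0.2, -0.8, 0.3]
grip_width: 0.0591
```

Call:
send_rows(deltas=[[0.5, 0.001, 0, 0.007, 0, 0, 0], [0.5, 0.001, 0, 0.007, 0, 0, 0], [0.5, 0.001, 0, 0.007, 0, 0, 0]])

```text
clock: 15.27
tcp_pos: [0.5582, 0.1561, 0.0615]
orientation: [2.479, 1.777, -0.176]
contact_force: [-0.1, -0.3, 1.4]
grip_width: 0.0587
```

Call:
send_rows(deltas=[[0.72, 0, 0, 0, 0, 0, 0], [0.75, 0, 0, 0, 0, 0, 0], [0.8, 0, 0, 0, 0, 0, 0], [0.95, 0, 0, 0, 0, 0, 0], [0.95, 0, 0, 0, 0, 0, 0], [0.95, 0, 0, 0, 0, 0, 0], [0.95, -0.03, 0, -0.2, 0, 0, 0], [0.95, -0.06, 0, -0.4, 0, 0, 0], [0.95, -0.09, 0, -0.6, 0, 0, 0], [0.95, -0.09, 0, -0.6, 0, 0.047, 0], [0.95, -0.09, 0, -0.6, 0, 0.047, 0], [0.95, -0.09, 0, -0.6, 0, 0.047, 0]])

```text
clock: 16.27
tcp_pos: [0.5573, 0.1526, 0.1522]
orientation: [2.555, 1.824, 0.004]
contact_force: [-0.3, 0.0, 0.2]
grip_width: 0.0815
```

```bash
python3 - <<'E'
from h import *
w=grab('wrist');o=r.get_obs();p=o['tcp_pos'];print(p,o['contact_force'],o['orientation'])
R=Ro.from_rotvec(o['orientation']);print(R.as_matrix()[:,2])
q=wells(w,.076,[.556,.155,.076],rad=70)
ux=np.array([np.cos(np.radians(-18.7)),np.sin(np.radians(-18.7)),0]);uy=np.array([-ux[1],ux[0],0])
b=np.array([.002,.001,0]);S=np.array([.5574,.1592,0])
if len(q)==6:
    m=q.mean(0);u=np.linalg.svd(q-m)[2][0];print(m,np.degrees(np.arctan(u[1]/u[0])),'vise xy',(m-b-S)@ux,(m-b-S)@uy)
    s=(q-m)@u;print('row spacing',np.sort(s))
cv2.imwrite('pics/w8.png',cv2.resize(w['pixels'][120:290,220:420,::-1],(680,578),interpolation=cv2.INTER_CUBIC))
E
```

```text
[0.55700784 0.15374135 0.1517286 ] [ 0.47725245 -0.0179427  -0.37590127] [2.55411167e+00 1.82620069e+00 1.98953562e-03]
[ 2.05915361e-03 -7.01041100e-04 -9.99997634e-01]
[286.1 195.1] [278 188  17  15 186] [0.542  0.1698 0.076 ]
[314.5 195. ] [307 188  16  15 190] [0.5609 0.1633 0.076 ]
[342.7 194.9] [335 188  16  15 182] [0.5799 0.1568 0.076 ]
[287.  217.3] [280 211  15  14 173] [0.5366 0.1538 0.076 ]
[314.5 217.5] [307 211  16  14 175] [0.5554 0.1471 0.076 ]
[342.1 217.3] [335 211  15  14 169] [0.5743 0.1407 0.076 ]
[0.55818448 0.15525641 0.076     ] -19.021678787171506 vise xy 0.0004336297546484709 -0.005072332618895026
row spacing [-2.00845436e-02 -1.99531253e-02 -1.60625368e-05  4.33229934e-05
  2.00021126e-02  2.00082959e-02]
```

View pics/w8.png

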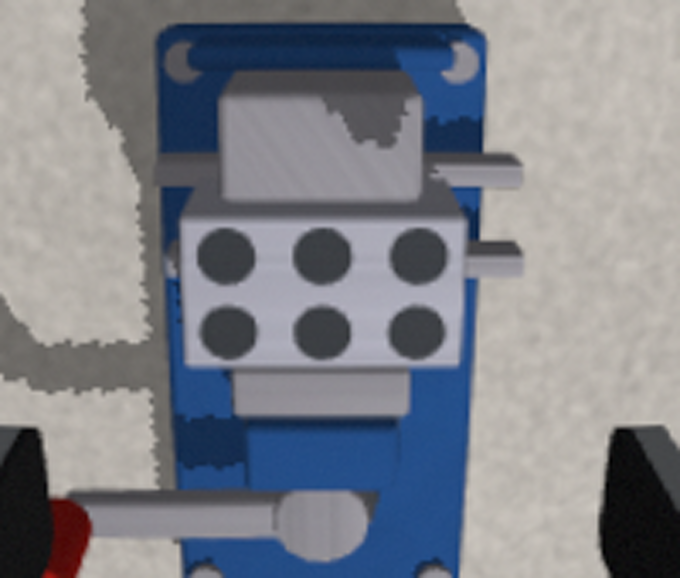

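Placed: six wells with 20.0 mm spacing at the expected height, x ≈ 0, y ≈ -5 mm, aligned within 0.5°, both bars under it. Next, the knob.

```bash
python3 - <<'E'
from h import *
print(move_to([.4652,.1049,.12],-17),r.get_obs()['joints'])
E
```

```text
(array([-0.5061, -0.4743,  0.2105]), array([ 0.0005, -0.0005,  0.4896])) [ 0.011193    0.46806778 -0.50187344  1.85047642  0.28447399  0.89246224
 -0.9546567 ]
```

Call:
send_rows(deltas=[[0.6, -0.25, -0.24, 0, 0, 0, 0.49], [0.6, -0.506, -0.474, 0.1, 0, 0, 0.49], [0.6, -0.506, -0.474, 0.21, 0, 0, 0.49], [0.6, -0.506, -0.474, 0.21, 0, 0, 0.49], [0.6, -0.506, -0.474, 0.21, 0, 0, 0.49], [0.6, -0.506, -0.474, 0.21, 0, 0, 0.49], [0.6, -0.506, -0.474, 0.21, 0, 0, 0.49], [0.6, -0.506, -0.474, 0.21, 0, 0, 0.49], [0.6, -0.506, -0.474, 0.21, 0, 0, 0.49], [0.6, -0.506, -0.474, 0.21, 0, 0, 0.49], [0.6, -0.506, -0.474, 0.21, 0, 0, 0.49], [0.6, -0.506, -0.474, 0.21, 0, 0, 0.49], [0.6, -0.506, -0.474, 0.21, 0, 0, 0.49], [0.6, -0.506, -0.474, 0.21, 0, 0, 0.49], [0.6, -0.506, -0.474, 0.21, 0, 0, 0.49], [0.6, -0.506, -0.474, 0.21, 0, 0, 0.49]])

```text
clock: 17.65
tcp_pos: [0.4656, 0.1072, 0.1198]
orientation: [-3.106, 0.458, -0.003]
contact_force: [-0.6, -0.2, -0.1]
grip_width: 0.0511
```

```bash
cat > knob.py <<'E'
from h import *
w=grab('wrist');t=grab('top');o=r.get_obs();p=o['tcp_pos'];print(p,o['orientation'],o['joints'][6])
for n,f,fi in(('w',w,True),('t',t,False)):
    hsv=cv2.cvtColor(f['pixels'],cv2.COLOR_RGB2HSV);m=cv2.inRange(hsv,(0,120,50),(8,255,255))|cv2.inRange(hsv,(172,120,50),(180,255,255))
    N,l,st,ce=cv2.connectedComponentsWithStats(m)
    for i in range(1,N):
        if st[i,4]>15:
            P=onz(f,*ce[i],.07,fi)
            if np.hypot(*(P[:2]-[.5321,.0844]))<.12:print(n,st[i],ce[i].round(1),P.round(4))
print(move_to([.4652,.1049,.064],-17))
E
python3 knob.py
```

```text
[0.46579572 0.10691773 0.12007584] [-3.10573437  0.45956697 -0.00443587] -2.3093394040816886
w [305 198  28  41 943] [318.5 219.1] [0.4683 0.1057 0.07  ]
(array([-0.0008,  0.0149,  0.3738]), array([-0.0008, -0.0008,  0.0009]))
```

Call:
send_rows(deltas=[[0.6, 0, 0.013, 0.1, 0, 0, 0], [0.6, 0, 0.013, 0.25, 0, 0, 0], [0.6, 0, 0.013, 0.37, 0, 0, 0], [0.6, 0, 0.013, 0.37, 0, 0, 0], [0.35, 0, 0.013, 0.37, 0, 0, 0], [0.1, 0, 0.013, 0.37, 0, 0, 0], [0.1, 0, 0.013, 0.37, 0, 0, 0], [0.1, 0, 0.013, 0.37, 0, 0, 0], [0.1, 0, 0.013, 0.37, 0, 0, 0], [0.1, 0, 0.013, 0.37, 0, 0, 0]], squeeze=25)

```text
clock: 18.58
tcp_pos: [0.4664, 0.1052, 0.0659]
orientation: [-3.104, 0.462, -0.009]
contact_force: [-1.2, -1.4, 7.1]
grip_width: 0.0167
```

```bash
python3 - <<'E'
from h import *
o=r.get_obs();p=o['tcp_pos'];print(p,o['contact_force'],o['grip_width'],o['joints'])
R=Ro.from_rotvec(o['orientation']);piv=np.array([.5321,.0844]);d=p[:2]-piv;a0=np.arctan2(d[1],d[0]);rr=np.hypot(*d);print('lever',a0-np.radians(161.3),'r',rr)
yaw=np.degrees(2*np.arctan2(o['orientation'][1],o['orientation'][0]));print(yaw)
for L in np.linspace(.1,1.43,13):
    a=np.radians(161.3)+L; P=[*(piv+.07*np.array([np.cos(a),np.sin(a)])),p[2]]
    s,t=move_to(P,-18.7+np.degrees(L),o);print(round(L,2),s.round(3),t[2].round(3))
E
```

```text
[0.4664489  0.10520269 0.06593293] [-1.16693987 -1.36342341  7.12522511] 0.016686471024330497 [-0.21362225  0.42441416 -0.16620261  2.15169032  0.12659291  0.56785369
 -2.33788892]
lever 0.01951789321926256 r 0.06886812744331518
343.07904092841886
0.1 [-0.006  0.037 -0.   ] -0.022
0.21 [-0.     0.089 -0.   ] -0.057
0.32 [ 0.012  0.139 -0.   ] -0.092
0.43 [ 0.03   0.188 -0.001] -0.128
0.54 [ 0.052  0.234 -0.001] -0.163
0.65 [ 0.08   0.278 -0.001] -0.198
0.76 [ 0.113  0.318 -0.001] -0.234
0.88 [ 0.149  0.354 -0.001] -0.269
0.99 [ 0.19   0.386 -0.001] -0.304
1.1 [ 0.234  0.414 -0.001] -0.34
1.21 [ 0.28   0.436 -0.   ] -0.375
1.32 [ 0.329  0.453 -0.   ] -0.41
1.43 [ 0.379  0.465 -0.   ] -0.445
```

Call:
send_rows(deltas=[[0.1, -0.006, 0.037, 0, 0, 0, -0.022], [0.1, 0, 0.089, 0, 0, 0, -0.057], [0.1, 0.012, 0.139, 0, 0, 0, -0.092], [0.1, 0.03, 0.188, 0, 0, 0, -0.128], [0.1, 0.052, 0.234, 0, 0, 0, -0.163], [0.1, 0.08, 0.278, 0, 0, 0, -0.198], [0.1, 0.08, 0.278, 0, 0, 0, -0.198], [0.1, 0.08, 0.278, 0, 0, 0, -0.198]])

```text
clock: 19.25
tcp_pos: [0.467, 0.0621, 0.0659]
orientation: [-3.099, -0.505, -0.013]
contact_force: [2.7, 0.5, 5.2]
grip_width: 0.0172
```

```bash
cat > lev2.py <<'E'
from h import *
o=r.get_obs();p=o['tcp_pos'];print(p,o['contact_force'],o['grip_width'],o['joints'][6])
piv=np.array([.5321,.0844]);d=p[:2]-piv;print('lever',(np.arctan2(d[1],d[0])-np.radians(161.3))%(2*np.pi),'r',np.hypot(*d))
for L in np.linspace(.76,1.45,8):
    a=np.radians(161.3)+L; P=[*(piv+.07*np.array([np.cos(a),np.sin(a)])),p[2]]
    s,t=move_to(P,-18.7+np.degrees(L),o);print(round(L,2),s.round(3),t[2].round(3))
E
python3 lev2.py
```

```text
[0.46699839 0.0620844  0.06591016] [2.69083326 0.46053111 5.24462198] 0.017210341600320662 -1.7381950713083385
lever 0.6566058698456381 r 0.06882009778431214
0.76 [-0.005  0.048 -0.   ] -0.035
0.86 [ 0.002  0.094 -0.   ] -0.067
0.96 [0.014 0.138 0.   ] -0.098
1.06 [0.03  0.181 0.   ] -0.129
1.15 [0.05  0.222 0.   ] -0.161
1.25 [0.074 0.262 0.   ] -0.192
1.35 [0.102 0.298 0.001] -0.224
1.45 [0.134 0.332 0.001] -0.255
```

Lever is at about 0.65 rad with the knob held. Finishing the swing.

Call:
send_rows(deltas=[[0.1, -0.005, 0.048, 0, 0, 0, -0.035], [0.1, 0.002, 0.094, 0, 0, 0, -0.067], [0.1, 0.014, 0.138, 0, 0, 0, -0.098], [0.1, 0.03, 0.181, 0, 0, 0, -0.129], [0.1, 0.05, 0.222, 0, 0, 0, -0.161], [0.1, 0.074, 0.262, 0, 0, 0, -0.192], [0.1, 0.102, 0.298, 0, 0, 0, -0.224], [0.1, 0.12, 0.318, 0, 0, 0, -0.24], [0.1, 0.12, 0.318, 0, 0, 0, -0.24], [0.1, 0.12, 0.318, 0, 0, 0, -0.24], [0.1, 0.12, 0.318, 0, 0, 0, -0.24]])

```text
clock: 20.17
tcp_pos: [0.4992, 0.0237, 0.066]
orientation: [2.696, 1.611, 0.014]
contact_force: [3.2, 2.8, 4.9]
grip_width: 0.017
```

```bash
python3 lev2.py
```

```text
[0.49924365 0.02365186 0.06596757] [3.22894275 2.80009928 4.93790287] 0.01698913806120407 -1.012877317266737
lever 1.4013726043299384 r 0.06906429179936625
0.76 [ 0.087 -0.279 -0.001] 0.205
0.86 [ 0.061 -0.241 -0.001] 0.174
0.96 [ 0.04  -0.2   -0.001] 0.142
1.06 [ 0.022 -0.158 -0.001] 0.111
1.15 [ 0.008 -0.114 -0.   ] 0.079
1.25 [-0.001 -0.069 -0.   ] 0.048
1.35 [-0.006 -0.023 -0.   ] 0.017
1.45 [-0.006  0.023  0.   ] -0.015
```

Call:
send_rows(deltas=[[0.4, 0, 0, 0, 0, 0, 0], [0.5, 0, 0, 0, 0, 0, 0], [0.5, 0, 0, 0, 0, 0, 0], [0.5, 0, 0, -0.2, 0, 0, 0], [0.5, 0, 0, -0.4, 0, 0, 0], [0.2, 0, 0, -0.5, 0, 0, 0], [0, 0, 0, -0.5, 0, 0, 0], [0, 0, 0, -0.5, 0, 0, 0], [0, 0, 0, -0.5, 0, 0, 0]])

```text
clock: 20.92
tcp_pos: [0.4961, 0.0216, 0.1389]
orientation: [-2.694, -1.615, -0.004]
contact_force: [-0.4, -0.1, -0.8]
grip_width: -0.0001
```

```bash
cat > blk.py <<'E'
from h import *
w=grab('wrist');o=r.get_obs();p=o['tcp_pos'];print(p,o['contact_force'],o['grip_width'])
ux=np.array([np.cos(np.radians(-18.7)),np.sin(np.radians(-18.7)),0]);uy=np.array([-ux[1],ux[0],0])
b=np.array([.002,.001,0]);S=np.array([.5574,.1592,0])
for z in (.072,.076):
    q=wells(w,z,[.557,.157,z],rad=70) if z==.076 else []
    if len(q)==6:
        m=q.mean(0);u=np.linalg.svd(q-m)[2][0];print(z,m,np.degrees(np.arctan(u[1]/u[0])),'vise xy',(m-b-S)@ux,(m-b-S)@uy);print(np.sort((q-m)@u))
print(move_to([*(S-.001*uy)[:2],.11],71.3))
E
python3 blk.py; python3 knob.py
```

```text
[0.49593725 0.02170389 0.13861374] [ 0.04559786 -0.13610935 -0.68024688] 0.00019324205252459865
[270.9   5.4] [262   0  19  13 202] [0.5378 0.1581 0.076 ]
(array([ 0.9946, -0.0694,  0.1929]), array([ 0.0002, -0.0007, -0.0523]))
[0.49609877 0.02186547 0.13861591] [-2.69334013 -1.61555759 -0.00348719] -0.9158700258313409
w [306 188  26  37 761] [318.2 206.7] [0.5004 0.0255 0.07  ]
(array([ 0.3902, -0.4425,  0.4982]), array([-4.000e-04, -7.000e-04,  4.384e-01]))
```

Call:
send_rows(deltas=[[0, 0.25, -0.02, 0, 0, 0, -0.052], [0, 0.5, -0.04, 0, 0, 0, -0.052], [0, 0.75, -0.07, 0, 0, 0, -0.052], [0, 0.9, -0.07, 0, 0, 0, -0.052], [0, 0.993, -0.07, 0, 0, 0, -0.052], [0, 0.993, -0.07, 0, 0, 0, -0.052], [0, 0.993, -0.07, 0, 0, 0, -0.052]])

```text
clock: 21.65
tcp_pos: [0.5573, 0.1579, 0.1394]
orientation: [2.552, 1.831, 0.004]
contact_force: [-0.7, -0.6, -0.1]
grip_width: 0.0002
```

```bash
python3 blk.py
```

```text
[0.55719206 0.15665195 0.13944251] [-0.37957854 -1.07751951  0.15826934] 9.023431611321898e-06
[287.5 201. ] [280 194  16  16 206] [0.5437 0.1743 0.076 ]
[317.1 201.3] [309 194  17  16 214] [0.5624 0.1677 0.076 ]
[347.4 201.4] [340 194  16  16 206] [0.5816 0.1611 0.076 ]
[287.8 224.5] [280 217  16  16 193] [0.538  0.1583 0.076 ]
[316.9 224.7] [309 218  16  15 192] [0.5568 0.1517 0.076 ]
[346.2 224.7] [338 218  17  15 188] [0.5759 0.1452 0.076 ]
0.076 [0.5597406  0.15970907 0.076     ] -18.90516628237738 vise xy 0.0004800160282502024 -0.00035581049749139207
[-2.01350356e-02 -1.98961097e-02 -1.59702187e-04 -6.88313672e-05
  2.00224470e-02  2.02372318e-02]
(array([ 0.0097, -0.0045,  0.1963]), array([ 0.0006, -0.0003, -0.0004]))
```

Block is against the fixed jaw (y ≈ -0.4 mm, aligned). Pressing down with shut fingers.

Call:
send_rows(deltas=[[0, 0.01, -0.003, 0.15, 0, 0, 0], [0, 0.01, -0.003, 0.3, 0, 0, 0], [0, 0.01, -0.003, 0.3, 0, 0, 0], [0, 0.01, -0.003, 0.3, 0, 0, 0]])

```text
clock: 22.03
tcp_pos: [0.557, 0.1577, 0.0945]
orientation: [2.554, 1.828, 0.001]
contact_force: [-0.2, 0.2, 1.1]
grip_width: 0.0002
```

Call:
send_rows(deltas=[[0, 0, 0, 0.01, 0, 0, 0], [0, 0, 0, 0.02, 0, 0, 0], [0, 0, 0, 0.03, 0, 0, 0], [0, 0, 0, 0.03, 0, 0, 0], [0, 0, 0, 0.03, 0, 0, 0]])

```text
clock: 22.45
tcp_pos: [0.5584, 0.1601, 0.0913]
orientation: [2.552, 1.83, 0.008]
contact_force: [-0.1, -0.4, -0.5]
grip_width: 0.0001
```

Call:
send_rows(deltas=[[0, 0, 0, 0.01, 0, 0, 0], [0, 0, 0, 0.02, 0, 0, 0], [0, 0, 0, 0.02, 0, 0, 0], [0, 0, 0, 0.02, 0, 0, 0]])

```text
clock: 22.78
tcp_pos: [0.558, 0.1601, 0.0877]
orientation: [2.553, 1.83, 0.006]
contact_force: [0.4, 0.1, -0.1]
grip_width: 0.0003
```

Call:
send_rows(deltas=[[0, 0, 0, 0.01, 0, 0, 0], [0, 0, 0, 0.015, 0, 0, 0], [0, 0, 0, 0.015, 0, 0, 0], [0, 0, 0, 0.015, 0, 0, 0]])

```text
clock: 23.12
tcp_pos: [0.5584, 0.1602, 0.0868]
orientation: [2.552, 1.83, 0.007]
contact_force: [-3.0, -1.1, 11.5]
grip_width: 0.0002
```

Contact at 0.087 m as predicted (block top 76 mm). Keep pressing.

Call:
send_rows(deltas=[[0, 0, 0, 0.007, 0, 0, 0], [0, 0, 0, 0.013, 0, 0, 0], [0, 0, 0, 0.013, 0, 0, 0], [0, 0, 0, 0.013, 0, 0, 0]])

```text
clock: 23.45
tcp_pos: [0.5586, 0.1601, 0.0854]
orientation: [2.552, 1.829, 0.008]
contact_force: [-4.2, -2.2, 14.6]
grip_width: 0.0006
```

Call:
send_rows(deltas=[[0, 0, 0, 0.007, 0, 0, 0], [0, 0, 0, 0.013, 0, 0, 0], [0, 0, 0, 0.013, 0, 0, 0], [0, 0, 0, 0.013, 0, 0, 0]])

```text
clock: 23.78
tcp_pos: [0.5588, 0.16, 0.0836]
orientation: [2.551, 1.829, 0.008]
contact_force: [-5.2, -3.4, 16.1]
grip_width: 0.0001
```

Call:
send_rows(deltas=[[0, 0, 0, 0.007, 0, 0, 0], [0, 0, 0, 0.013, 0, 0, 0], [0, 0, 0, 0.013, 0, 0, 0], [0, 0, 0, 0.013, 0, 0, 0]])

```text
clock: 24.12
tcp_pos: [0.5587, 0.1601, 0.0831]
orientation: [2.551, 1.828, 0.008]
contact_force: [-9.8, -5.5, 29.8]
grip_width: -0.0002
```

Call:
send_rows(deltas=[[0, 0, 0, 0.007, 0, 0, 0], [0, 0, 0, 0.01, 0, 0, 0], [0, 0, 0, 0.01, 0, 0, 0], [0, 0, 0, 0.01, 0, 0, 0]])

```text
clock: 24.45
tcp_pos: [0.5587, 0.1601, 0.0829]
orientation: [2.55, 1.828, 0.007]
contact_force: [-14.6, -7.1, 43.6]
grip_width: 0.0003
```

Hard stop at 0.083 m, 4 mm down, with force rising to 44 N. Lift and tap on each side to check that it is level.

Call:
send_rows(deltas=[[0, 0, 0, -0.06, 0, 0, 0], [0, 0, 0, -0.06, 0, 0, 0], [0, -0.05, 0, -0.06, 0, 0, 0], [0, -0.05, 0, -0.03, 0, 0, 0], [0, -0.05, 0, -0.015, 0, 0, 0], [0, -0.05, 0, -0.007, 0, 0, 0], [0, -0.05, 0, -0.007, 0, 0, 0], [0, -0.05, 0, -0.007, 0, 0, 0]])

```text
clock: 25.12
tcp_pos: [0.5558, 0.1514, 0.0828]
orientation: [2.551, 1.826, 0.003]
contact_force: [-15.2, -9.2, 46.5]
grip_width: 0.0001
```

Call:
send_rows(deltas=[[0, 0, 0, -0.05, 0, 0, 0], [0, 0, 0, -0.05, 0, 0, 0], [0, 0.07, 0, -0.05, 0, 0, 0], [0, 0.07, 0, -0.025, 0, 0, 0], [0, 0.07, 0, -0.01, 0, 0, 0], [0, 0.07, 0, 0, 0, 0, 0], [0, 0.07, 0, 0, 0, 0, 0], [0, 0.07, 0, 0, 0, 0, 0]])

```text
clock: 25.78
tcp_pos: [0.5598, 0.165, 0.0829]
orientation: [2.551, 1.831, 0.01]
contact_force: [-11.6, -3.8, 42.2]
grip_width: 0.0
```

Call:
send_rows(deltas=[[0, -0.04, 0, -0.1, 0, 0, 0], [0, -0.04, 0, -0.3, 0, 0, 0], [0, -0.04, 0, -0.5, 0, 0, 0], [0, -0.04, 0, -0.6, 0, 0, 0], [0, -0.04, 0, -0.6, 0, 0, 0], [0, -0.04, 0, -0.6, 0, 0, 0]])

```text
clock: 26.28
tcp_pos: [0.557, 0.1573, 0.1688]
orientation: [2.552, 1.83, 0.007]
contact_force: [-0.4, -0.0, -0.2]
grip_width: -0.0001
```

```bash
sed -i 's/z==.076/z==.072/; s/len(q)==6/len(q)>=6/' blk.py; python3 blk.py; python3 knob.py | grep -E "^[wt]"; python3 - <<'E'
from h import *
w=load('wrist');g=cv2.cvtColor(w['pixels'],cv2.COLOR_RGB2GRAY).astype(int)
ux=np.array([np.cos(np.radians(-18.7)),np.sin(np.radians(-18.7)),0]);uy=np.array([-ux[1],ux[0],0]);S=np.array([.5594,.1602,0])
# brightness profiles along each bar's top line, beyond the block ends, and across it at x=+38/-36
for n,y in(('a',-.012),('b',.012)):
    print(n,[(k,int(g[tuple(proj(w,S+k/1000*ux+y*uy+[0,0,.036],True).round().astype(int)[::-1])])) for k in list(range(-62,-30,3))+list(range(32,64,3))])
for k in(-36,38): print('across',k,[(y,int(g[tuple(proj(w,S+k/1000*ux+y/1000*uy+[0,0,.036],True).round().astype(int)[::-1])])) for y in range(-24,26,2)])
E
```

```text
[0.55630514 0.15688063 0.16786273] [-0.05237199  0.16830541  0.31027786] 0.00027938678567644996
[291.  186.5] [284 180  15  14 157] [0.5437 0.1744 0.072 ]
[316.8 186.6] [310 180  14  14 158] [0.5626 0.168  0.072 ]
[343.1 186.8] [336 180  15  14 158] [0.5817 0.1613 0.072 ]
[291.5 207.5] [285 201  14  14 146] [0.5382 0.1582 0.072 ]
[316.7 207.6] [310 201  14  14 149] [0.557  0.1518 0.072 ]
[342.3 207.7] [336 202  14  13 146] [0.5761 0.1451 0.072 ]
0.072 [0.55989359 0.15979532 0.072     ] -19.17620547193364 vise xy 0.0005972814117953853 -0.00022506640349084835
[-2.00924914e-02 -1.99509236e-02 -1.59627395e-04 -6.06961283e-05
  2.01062595e-02  2.01574790e-02]
(array([0.0095, 0.0013, 0.3858]), array([ 0.0005, -0.0007, -0.    ]))
w [309 321   4  17  34] [311.  330.3] [0.51   0.0318 0.07  ]
a [(-62, 179), (-59, 183), (-56, 181), (-53, 175), (-50, 175), (-47, 188), (-44, 135), (-41, 106), (-38, 149), (-35, 146), (-32, 160), (32, 176), (35, 146), (38, 150), (41, 150), (44, 151), (47, 151), (50, 154), (53, 185), (56, 186), (59, 188), (62, 182)]
b [(-62, 178), (-59, 178), (-56, 173), (-53, 180), (-50, 185), (-47, 161), (-44, 108), (-41, 104), (-38, 87), (-35, 87), (-32, 87), (32, 90), (35, 145), (38, 145), (41, 145), (44, 146), (47, 145), (50, 170), (53, 185), (56, 191), (59, 184), (62, 186)]
across -36 [(-24, 71), (-22, 69), (-20, 70), (-18, 68), (-16, 67), (-14, 112), (-12, 145), (-10, 145), (-8, 75), (-6, 72), (-4, 53), (-2, 43), (0, 42), (2, 41), (4, 42), (6, 44), (8, 42), (10, 88), (12, 85), (14, 87), (16, 71), (18, 45), (20, 44), (22, 44), (24, 42)]
across 38 [(-24, 72), (-22, 73), (-20, 73), (-18, 79), (-16, 73), (-14, 159), (-12, 150), (-10, 140), (-8, 70), (-6, 70), (-4, 46), (-2, 42), (0, 42), (2, 48), (4, 66), (6, 71), (8, 105), (10, 152), (12, 145), (14, 120), (16, 72), (18, 42), (20, 41), (22, 44), (24, 43)]
```

```bash
python3 -c "
from bench import r
print(r.hand_in(), r.get_obs()['clock'])"
```

```text
the job is handed in; nothing more can be done
the job is handed in; nothing more can be done
```

The block is clamped and seated in the blue vise, and I handed the job in after about 26 s of the 72 s allowed; no verdict was reported.

I took the block from the cradle by its long sides and set it down and let go on the bench. I then took it by its ends and released it on the spring pad. The knob was swung to about 1.40 rad, and the block pressed down 4 mm to a hard stop.

**Last checks**
- **Block:** it sits at about x 0.6 mm, y -0.2 mm from its place, aligned within about 0.5°. Taps near both bars stopped at the same height (82.8 and 82.9 mm), so it is level.
- **Bars:** both stand under the block, about 12 mm to either side, shifted lengthwise by only about 3 to 6 mm.
- **Lever:** it read 1.40 rad when I let go. In the last wrist view the gripper mostly hid the knob, so I did not measure it again at the end.
- **Bystanders:** I never went near the rack, carton or cup, but did not measure them again.

**Went wrong or disagreed**
- **Jaw contact:** on the first lowering the block touched the fixed jaw with about 27 N, because it sat tilted about 8° in the grip. I backed off, tilted the tool to level it and lowered it again without contact.
- **Cameras:** the top and wrist cameras disagreed by about 3 mm. I used a position in between, which fitted the contacts.

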